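Pack the modelling tools into the carrying tray

TASK

Pack up the modelling tools after the pottery class: swing the tray's hold-down bar fully open, pull every tool out of the upright wooden stand and lay them all down flat inside the tray with nothing sticking out, and only then swing the bar fully closed across them. Leave the bowl, the tub and the other things on the table where they are.

Things in the scene. Friction and masses are not known exactly. Their poses are not given: they have to be found in the camera images.
- stand: fixed dark wooden tool stand, a block 280 (x) x 70 (y) x 70 (z) mm; origin at the centre of its underside. Six square sockets 22 x 22 mm, 60 mm deep (socket floor 10 mm above the table), in one row along the block's x axis at x = -110, -66, -22, 22, 66, 110 mm; some are empty
- tray: fixed open grey plastic tray, outside 200 (x) x 270 (y) x 40 (z) mm, walls and floor 6 mm thick; origin at the centre of its underside, z up. The hold-down bar is hinged on a post outside the middle of its +x wall
- holdbar (a joint): hold-down bar of the tray: 22 mm wide aluminium bar, underside 48 mm above the table, top 56 mm, turning about a vertical hinge. 0 = closed (straight across the middle of the tray, along the tray's -x), 1.571 = open (along the tray's +x wall, pointing to the tray's +y); stops at both ends. From above it opens clockwise. Stays where left
- bar_knob (a point): middle of the upright black round knob (22 mm diameter, 38 mm tall, from 56 to 94 mm above the table) on the free end of the hold-down bar, 200 mm from the hinge axis
- bar_hinge (a point): point on the hinge axis of the hold-down bar, 52 mm above the table, 107 mm from the tray's centre along the tray's +x
- spatula: wooden modelling tool (may be absent), 175 mm long, 35 g: square handle 15 x 15 mm, 130 mm long, then the head: thin flat wooden blade 22 x 6 mm, its width along the tool's y. Origin at the centre of the foot (handle's end face), z along the tool towards the head, x and y square to the handle's flats. Stands head up in a socket, its x and y along the stand's
- spatula_tip (a point): the head end of the spatula tool, on its axis, 175 mm from the foot
- ball: wooden modelling tool (may be absent), 163 mm long, 35 g: square handle 15 x 15 mm, 125 mm long, then the head: thin 10 mm neck carrying a 22 mm wooden ball, its width along the tool's y. Origin at the centre of the foot (handle's end face), z along the tool towards the head, x and y square to the handle's flats. Stands head up in a socket, its x and y along the stand's
- ball_tip (a point): the head end of the ball tool, on its axis, 163 mm from the foot
- loop: wooden modelling tool (may be absent), 182 mm long, 35 g: square handle 15 x 15 mm, 140 mm long, then the head: steel wire loop, 31 mm wide at the end, 5 mm thick wire, its width along the tool's y. Origin at the centre of the foot (handle's end face), z along the tool towards the head, x and y square to the handle's flats. Stands head up in a socket, its x and y along the stand's
- loop_tip (a point): the head end of the loop tool, on its axis, 182 mm from the foot
- paddle: wooden modelling tool (may be absent), 175 mm long, 35 g: square handle 15 x 15 mm, 130 mm long, then the head: thick wooden paddle 28 x 11 mm, its width along the tool's y. Origin at the centre of the foot (handle's end face), z along the tool towards the head, x and y square to the handle's flats. Stands head up in a socket, its x and y along the stand's
- paddle_tip (a point): the head end of the paddle tool, on its axis, 175 mm from the foot
- cone: wooden modelling tool (may be absent), 175 mm long, 35 g: square handle 15 x 15 mm, 135 mm long, then the head: wooden cone running to a point, its width along the tool's y. Origin at the centre of the foot (handle's end face), z along the tool towards the head, x and y square to the handle's flats. Stands head up in a socket, its x and y along the stand's
- cone_tip (a point): the head end of the cone tool, on its axis, 175 mm from the foot
- comb: wooden modelling tool (may be absent), 167 mm long, 35 g: square handle 15 x 15 mm, 125 mm long, then the head: wooden comb 28 mm wide, 7 mm thick, with three teeth, its width along the tool's y. Origin at the centre of the foot (handle's end face), z along the tool towards the head, x and y square to the handle's flats. Stands head up in a socket, its x and y along the stand's
- comb_tip (a point): the head end of the comb tool, on its axis, 167 mm from the foot
- bowl: glass bowl, 96 mm diameter, 50 mm high, a bystander; origin at the centre of its underside
- tub: white plastic tub, 84 mm diameter, 40 mm high, a bystander; origin at the centre of its underside

How it is judged:
By the outcome, as a careful person would: the job done as asked, in the order asked, and still so for the second after the job is handed in, with the robot touching nothing.
Of spatula, ball, loop, paddle, cone, comb only 4 to 6 are there at a start; the rules pass over those that are not, and their reading is None.
At some moment in a run one of spatula, ball, loop, paddle, cone, comb may be knocked a few centimetres aside while the robot is not near it.
Once in a run the grip may slacken for a moment while it holds something.
It also fails if it takes over 210 s, if anything falls off the work surface, if the arm or the gripper's body presses on something with over 40 N, if the wrist force passes 120 N, or if a joint passes its speed limit or range.

ROBOT

A 6-joint arm with a two-finger parallel gripper is mounted at the origin on the work surface. World frame = base frame: x ahead of the robot, y to its left, z up, the work surface at z = 0. Lengths are in m, angles in rad, forces in N, time in s.
With the tool pointing down it reaches from about 0.25 to 0.775 m from the base axis. Payload 4 kg.
Tool frame: the origin (TCP) lies midway between the tips of the shut fingers; the grasp point (between the pads) lies 19 mm behind it (ctrl.grip_point_offset is the distance from the TCP to the grasp point, in m); z points along the fingers, y is the line along which they close (so a half turn about z gives the same grasp; the last joint's range is limited). The gripper opens to 94 mm and grips with 3 to 60 N. Pads are 16 mm wide; open, the fingers measure 119 mm over their backs; the gripper's body (75 mm by 177 mm) begins 78 mm behind the grasp point.
Start: joints at [1.238, 0.087, 1.371, -0, 1.684, -0.103], TCP at [0.125, 0.536, 0.206] pointing down, gripper open.
Joint ranges: [-3.1, 3.1], [-0.76, 2.03], [0.27, 2.55], [-1.08, 4.22], [0.17, 2.65], [-2.57, 2.57]. Speed limits (rad/s): [2.79, 2.79, 3.14, 3.14, 3.14, 3.14].

INTERFACE

Orientations are given as [roll, pitch, yaw] about the fixed x, y, z axes, in that order (R = Rz(yaw) Ry(pitch) Rx(roll)).
In Python, from plant import ctrl gives the robot as it stands.
- The arm moves only by the tool step_arm, never from a script. Its argument "commands" is a list of rows, each a list of 7 numbers: the shift along the tool's x, y, z scaled (see below), then the turn, a rotation vector about the tool's x, y, z scaled (see below), then the opening, from 0 (shut) to 1 (fully open). In form: [[dx, dy, dz, ax, ay, az, gripper], ...]. A call has exactly 5 rows; each row shifts and turns the commanded pose from where the row before left it, along the tool's axes as they then stand; what a row does not reach is not made up. The controller multiplies each number of a shift by 500 mm and each number of a turn by 45 degrees. A row lasts 1/10 s, in which the tool goes at most 50 mm and 8.59 degrees, less where a joint would pass 70% of its speed; a pose out of reach is approached as far as the arm can. A call with a number of a shift or a turn outside -1 to 1 is refused whole. A call with a gripper value outside its range is refused whole. The fingers move at their own pace and stop on an object; the grip force is fixed at half the most. Time passes only in rows, so rows that do not move let the fingers close, or fill a call up. It gives the time, the measured TCP pose, the force, the opening and the grip force at its end, in the units of the state.
- ctrl.observe(): the state, without advancing time (a new reading comes with each control period).
- ctrl.camera(name): name is "scene" or "top" or "wrist"; returns (picture, depth): 400x640x3 uint8, blue, green, red; 400x640 float32, m along the optical axis (not along the pixel's ray), 0 where there is no reading.
- ctrl.calibration(name): a dict with "vfov" (degrees; the focal length in pixels is half the picture's height over the tangent of half this angle, whatever the lens; pixels are square), "cx", "cy" (the principal point, pixels), "rvec" (rotation vector, rad) and "tvec" (3), from world to camera coordinates, as OpenCV has them. Camera axes: x right, y down, z forward; pixel columns grow to the right and rows downward; lengths in m; the calibration is good to about 2 mm. A picture is of the moment at which its call begins: read the wrist's pose just before it. calibration takes no time and is no camera call; for the wrist camera it gives the pose at the moment of the call.
- ctrl.job_done(): hands the job in; it is judged then, once.
The state is a dict: "time": time; "joint_positions": joint angles; "dq": joint speeds; "joint_efforts": joint torques, N m; "position": TCP position; "eef_rot": TCP orientation; "contact_force": force on the tool from outside, world axes, zero at the start; "wrist_torque": the same for the moment, N m; "opening": finger opening in m; "finger_force": force on a finger pad.
Only numpy, scipy, OpenCV 4.12 (cv2) and the standard library are available. Lean on these libraries where they do the work, as an engineer would, in place of code of your own. Each camera call takes 0.05 s, during which the arm holds its last target. There are 200 camera calls.

## Working session

There is one attempt and no reset: what is moved stays moved. The work goes in short steps, Python scripts to look and compute and a tool call to move; the robot and the scene stay as the last step left them, time stands still between calls to the robot, and variables do not carry over. Pictures are saved under pics/ and viewed, at most 14 in all, crops included, and the job is handed in when it is done.

Besides the shell and the picture viewer there is one more tool, called after "Call:" as a command line: name --pt "numbers of a row" for each row, then --argument value for the rest. step_arm: Moves the arm, as the interface text tells. Shifts and turns lie within -1 to 1; 1 stands for 500 mm of shift or 45 degrees of turn. Its arguments: {"type":"object","properties":{"commands":{"type":"array"}},"required":["commands"]}

```bash
mkdir -p pics; ls; cat > h.py <<'E'
import numpy as np, cv2
from plant import ctrl
def cal(n):
    c=ctrl.calibration(n); R=cv2.Rodrigues(np.array(c['rvec'],float))[0]; t=np.array(c['tvec'],float).ravel()
    f=200/np.tan(np.radians(c['vfov'])/2); return R,t,f,c['cx'],c['cy']
def ray(C,u,v):
    R,t,f,cx,cy=C; return -R.T@t, R.T@np.array([(u-cx)/f,(v-cy)/f,1.])
def plane(C,u,v,z):
    o,d=ray(C,u,v); return o+d*(z-o[2])/d[2]
def pts(C,D):  # world point map
    R,t,f,cx,cy=C; v,u=np.mgrid[:400,:640]
    P=np.stack([(u-cx)/f*D,(v-cy)/f*D,D],-1); return (P-t)@R
def proj(C,p):
    R,t,f,cx,cy=C; q=R@np.array(p)+t; return q[0]/q[2]*f+cx,q[1]/q[2]*f+cy
E
python3 - <<'E'
from h import *
for n in ['scene','top','wrist']:
    im,D=ctrl.camera(n); cv2.imwrite(f'pics/{n}0.png',im); np.savez(f'{n}0.npz',im=im,D=D,C=np.array(cal(n),dtype=object))
    C=cal(n); print(n,ray(C,320,200),C[2:])
print(ctrl.observe())
E
```

```text
pics
scene (array([ 1.0380341 , -0.27934011,  0.96134811]), array([-0.44288847,  0.28173519, -0.8512799 ])) (np.float64(484.03609270556143), 323.68418086356075, 194.182578855526)
top (array([0.47693985, 0.01552809, 0.90605989]), array([ 0.14707853,  0.03893908, -0.9884316 ])) (np.float64(384.385127990359), 316.3921412856418, 202.90895743665942)
wrist (array([0.04442934, 0.552842  , 0.38446568]), array([ 0.27412593, -0.06968785, -0.9591754 ])) (np.float64(297.7957486350389), 321.24074397872204, 200.36719382442664)
{'time': 0.15, 'joint_positions': array([ 1.23787543e+00,  8.78165080e-02,  1.37192195e+00,  3.78450746e-06,
        1.68361278e+00, -1.03112662e-01]), 'dq': array([ 0.00084759, -0.00061207, -0.00373183, -0.00096348, -0.00053158,
       -0.00097287]), 'joint_efforts': array([ 1.56682851e-03, -3.40645552e+01, -3.02791965e+01,  7.17681041e-02,
        3.05189774e-02, -1.21155472e-04]), 'position': array([0.12515246, 0.53512619, 0.20454843]), 'eef_rot': array([-3.13984380e+00, -1.84751702e-04,  2.91178468e+00]), 'contact_force': array([ 0.0159904 ,  0.32608023, -0.45773805]), 'wrist_torque': array([-0.01086599, -0.06001152,  0.05773783]), 'finger_force': 0.0, 'opening': 0.09388813283532266}
```

View pics/top0.png

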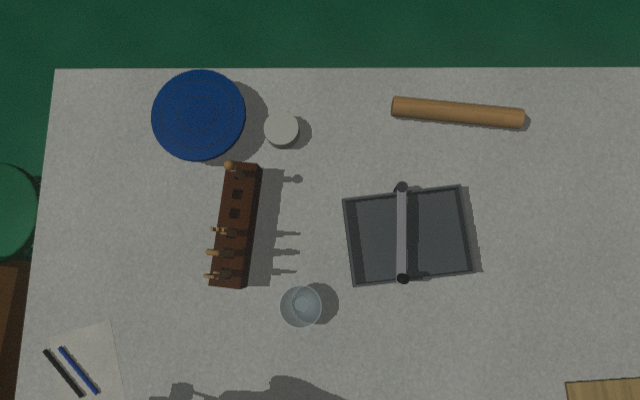

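View pics/scene0.png

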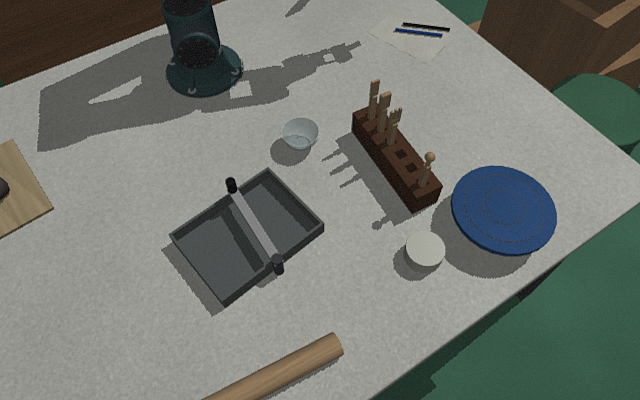

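```bash
python3 - <<'E'
from h import *
z=np.load('top0.npz',allow_pickle=True); im,D,C=z['im'],z['D'],z['C']; W=pts(C,D)
for u,v in [(402,187),(401,190),(403,279),(402,230),(370,230),(440,230),(300,350),(230,162),(229,165)]: print(u,v,W[v,u].round(4))
H=W[...,2]
# stand top
m=((H>.06)&(H<.08)&(np.mgrid[:400,:640][1]<300)).astype(np.uint8)
print('stand',cv2.minAreaRect(W[m>0][:,:2].astype(np.float32)),np.median(H[m>0]))
m=((H>.1)&(np.mgrid[:400,:640][1]<300)&(np.mgrid[:400,:640][0]<320)).astype(np.uint8)
n,l,s,c=cv2.connectedComponentsWithStats(m)
for i in range(1,n):
  if s[i,4]>8:
    P=W[l==i]; print('tool',s[i],P.min(0).round(3),P.max(0).round(3),P.mean(0).round(3))
m=((H>.03)&(H<.045)&(np.mgrid[:400,:640][1]>330)&(np.mgrid[:400,:640][1]<490)&(np.mgrid[:400,:640][0]>170)&(np.mgrid[:400,:640][0]<300))
print('tray',cv2.minAreaRect(W[m][:,:2].astype(np.float32)),np.median(H[m]))
for n_,z1 in (('bar',(.046,.06)),('knob',(.07,.1)),('post',(.058,.07))):
  m=((H>z1[0])&(H<z1[1])&(np.mgrid[:400,:640][1]>330)&(np.mgrid[:400,:640][1]<490)&(np.mgrid[:400,:640][0]>170)&(np.mgrid[:400,:640][0]<300))
  print(n_,m.sum(),W[m].min(0),W[m].max(0),W[m].mean(0))
a=cv2.resize(im[150:300,190:350],None,fx=5,fy=4*1.0,interpolation=cv2.INTER_CUBIC)
s=np.load('scene0.npz',allow_pickle=True)['im']
b=cv2.resize(s[70:220,330:450],(480,600)); c=cv2.resize(s[160:310,165:330],(320,300)); c2=cv2.resize(im[150:300,190:350],(320,300))
cv2.imwrite('pics/mix.png',cv2.convertScaleAbs(np.hstack([b,np.vstack([c,c2])]),alpha=1.5))
E
```

```text
402 187 [ 0.6345 -0.1321  0.0612]
401 190 [ 0.6275 -0.1297  0.0621]
403 279 [0.4769 0.0155 0.9061]
402 230 [ 0.5395 -0.1319  0.0576]
370 230 [ 0.5421 -0.0672  0.0039]
440 230 [ 0.5451 -0.2281  0.0048]
300 350 [ 0.2671  0.0897 -0.0026]
230 162 [0.6592 0.224  0.1735]
229 165 [0.6538 0.2264 0.1708]
stand ((0.6660103797912598, 0.27803656458854675), (0.5222563147544861, 0.22210459411144257), 23.894046783447266) 0.06394362794367488
tool [224 159  17  16 161] [0.647 0.218 0.1  ] [0.667 0.238 0.174] [0.656 0.227 0.15 ]
tool [210 227  22   8 122] [0.477 0.016 0.102] [0.534 0.255 0.906] [0.526 0.235 0.163]
tool [206 247  23  10 152] [0.475 0.016 0.1  ] [0.491 0.259 0.906] [0.483 0.239 0.172]
tool [203 270  23   9 137] [0.43  0.016 0.1  ] [0.477 0.261 0.906] [0.439 0.245 0.156]
tray ((0.5356960296630859, -0.14692962169647217), (0.20833653211593628, 0.271064430475235), 7.934384346008301) 0.038740512512078745
bar 928 [ 0.42931035 -0.14255987  0.04839027] [ 0.64864802 -0.1184348   0.05993656] [ 0.53711431 -0.130176    0.05484007]
knob 102 [ 0.4277942  -0.13954537  0.0713135 ] [ 0.44814292 -0.11834187  0.0958765 ] [ 0.43794942 -0.12748911  0.09058452]
post 117 [ 0.42992908 -0.14329033  0.05803415] [ 0.64853935 -0.1184422   0.06894368] [ 0.60990221 -0.13076676  0.06100112]
```

View pics/mix.png

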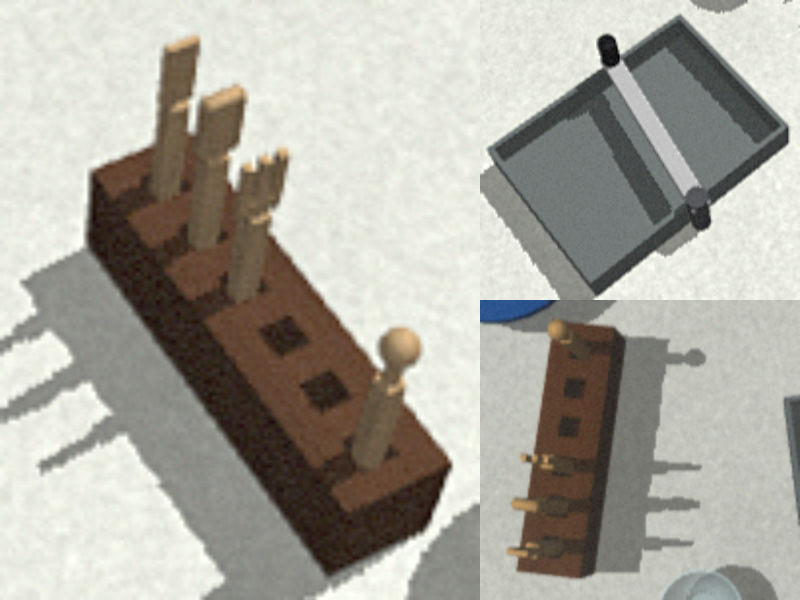

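```bash
python3 - <<'E'
from h import *
V,U=np.mgrid[:400,:640]
for n in ('top','scene'):
    z=np.load(n+'0.npz',allow_pickle=True); im,D,C=z['im'],z['D'],z['C']; W=pts(C,D); W[D<=0]=9
    b,g,r=[im[...,i].astype(float) for i in range(3)]
    X,Y,Z=W[...,0],W[...,1],W[...,2]
    # stand top surface
    m=(abs(Z-.07)<.006)&(X>.38)&(X<.72)&(Y>.16)&(Y<.32)&(r>1.25*b)
    P=W[m]; print(n,'stand top',m.sum(),cv2.minAreaRect(P[:,:2].astype(np.float32)),np.median(P[:,2]))
    # tool handles band .08-.13 and heads
    for x0,nm in ((.44,'spat'),(.484,'pad'),(.527,'comb'),(.656,'ball')):
        m=(Z>.085)&(Z<.2)&(abs(X-x0)<.019)&(Y>.18)&(Y<.3); P=W[m]
        print(' ',nm,m.sum(),'med',np.median(P,0).round(4),'hi',np.percentile(P,97,axis=0).round(4),'lo',np.percentile(P,3,axis=0).round(4))
    m=(Z>.030)&(Z<.044)&(X>.38)&(X<.68)&(Y>-.32)&(Y<.02); P=W[m]
    k=np.zeros((400,640),np.uint8);k[m]=255
    print(' tray',m.sum(),cv2.minAreaRect(P[:,:2].astype(np.float32)))
    m=(abs(Z-.092)<.008)&(X>.4)&(X<.47)&(Y>-.17)&(Y<-.09); P=W[m]; print(' knob',m.sum(),cv2.minEnclosingCircle(P[:,:2].astype(np.float32)),np.median(P[:,2]))
    m=(abs(Z-.056)<.005)&(X>.45)&(X<.62)&(Y>-.16)&(Y<-.09)&(r>90);P=W[m]; print(' bar',m.sum(),cv2.fitLine(P[:,:2].astype(np.float32),cv2.DIST_L2,0,.01,.01).ravel(),np.median(P[:,2]))
# corners by ray: top view pixels of tray rim at z=.04
C=np.load('top0.npz',allow_pickle=True)['C']
for p in ((343,199),(461,185),(475,271),(353,287)): print(plane(C,*p,.04).round(4))
E
```

```text
top stand top 3098 ((0.548224151134491, 0.23996281623840332), (0.07114038616418839, 0.27930670976638794), 84.77943420410156) 0.06888969773503685
  spat 154 med [0.4394 0.2446 0.1387] hi [0.4458 0.259  0.1846] lo [0.4312 0.2401 0.0878]
  pad 165 med [0.4824 0.2396 0.177 ] hi [0.4891 0.2559 0.1847] lo [0.4749 0.2323 0.091 ]
  comb 133 med [0.526  0.237  0.1494] hi [0.5334 0.2528 0.1774] lo [0.5202 0.2279 0.0885]
  ball 179 med [0.6545 0.2255 0.1616] hi [0.6649 0.2365 0.1724] lo [0.6487 0.22   0.0907]
 tray 1263 ((0.5356960296630859, -0.14692962169647217), (0.20833653211593628, 0.271064430475235), 7.934384346008301)
 knob 90 ((0.4378381073474884, -0.12889137864112854), 0.01088038645684719) 0.0921541089762026
 bar 712 [ 0.9998845  -0.01520033  0.532722   -0.12980679] 0.05493987450599962
scene stand top 2317 ((0.5490885972976685, 0.2399248629808426), (0.07313578575849533, 0.28139209747314453), 84.706787109375) 0.0694331033137974
  spat 272 med [0.4417 0.2475 0.1413] hi [0.4472 0.2594 0.1843] lo [0.4343 0.2401 0.0897]
  pad 318 med [0.4876 0.2419 0.1503] hi [0.4914 0.2567 0.1852] lo [0.4785 0.2324 0.0896]
  comb 290 med [0.5307 0.2394 0.1421] hi [0.536  0.2541 0.1764] lo [0.5234 0.228  0.088 ]
  ball 247 med [0.662 0.225 0.133] hi [0.6671 0.2352 0.1727] lo [0.6518 0.22   0.0899]
 tray 1610 ((0.5398267507553101, -0.14495927095413208), (0.22196491062641144, 0.271415114402771), 8.105561256408691)
 knob 84 ((0.4390101730823517, -0.12849187850952148), 0.011853733099997044) 0.09196317814992186
 bar 660 [ 0.99985605 -0.01696782  0.5379536  -0.12981218] 0.05543983969976704
[ 0.6089 -0.0026  0.04  ]
[ 0.6447 -0.2676  0.04  ]
[ 0.4543 -0.2919  0.04  ]
[ 0.4134 -0.027   0.04  ]
```

Call:
step_arm --pt "0 0 -0.1 0 0 0 1" --pt "0 0 -0.1 0 0 0 1" --pt "0.0 -0.05 -0.04 0 0 0 1" --pt "-0.04 -0.09 0 0 0 0 1" --pt "-0.04 -0.09 0 0 0 0 1"

```text
time: 0.65
position: [0.138, 0.4136, 0.3259]
eef_rot: [3.141, 0.001, 2.914]
contact_force: [0.8, 0.1, 0.3]
opening: 0.0943
finger_force: 0.0
```

```bash
cat >> h.py <<'E'
from scipy.spatial.transform import Rotation as Ro, Slerp
def RY(r,p,y): return Ro.from_euler('xyz',[r,p,y])
def pose():
    s=ctrl.observe(); return np.array(s['position']),RY(*s['eef_rot'])
def rows(p0,R0,p1,R1,n,g):
    """n equal rows from pose 0 to pose 1 -> printed rows; returns rounded end pose"""
    w=(R0.inv()*R1).as_rotvec(); d=np.asarray(p1)-p0; p=np.array(p0);R=R0
    for i in range(n):
        tgt=np.array(p0)+d*(i+1)/n; a=np.round(R.inv().apply(tgt-p)/.5,3); b=np.round(w/n/(np.pi/4),3)
        print([*a.tolist(),*b.tolist(),g],end=', ' if (i+1)%5 else '\n')
        p=p+R.apply(a*.5); R=R*Ro.from_rotvec(b*np.pi/4)
    print('| mm/row',np.linalg.norm(d)/n*1e3,'deg/row',np.degrees(np.linalg.norm(w))/n); return p,R
E
python3 - <<'E'
from h import *
s=ctrl.observe(); print(s['joint_positions'])
p,R=pose()
p,R=rows(p,R,[.438,-.1285,.15],RY(np.pi,0,np.radians(179)),15,0.6)
p,R=rows(p,R,[.438,-.1285,.064],R,5,0.6)
E
```

```text
[ 1.11883695e+00 -1.59635434e-01  1.37274761e+00 -3.65753826e-04
  1.92750774e+00 -2.24006224e-01]
[-0.055, -0.061, 0.023, 0.0, 0.0, -0.018, 0.6], [-0.055, -0.063, 0.024, 0.0, 0.0, -0.018, 0.6], [-0.053, -0.062, 0.023, 0.0, 0.0, -0.018, 0.6], [-0.053, -0.064, 0.024, 0.0, 0.0, -0.018, 0.6], [-0.052, -0.065, 0.023, 0.0, 0.0, -0.018, 0.6]
[-0.05, -0.065, 0.024, 0.0, 0.0, -0.018, 0.6], [-0.05, -0.066, 0.023, 0.0, 0.0, -0.018, 0.6], [-0.049, -0.066, 0.023, 0.0, 0.0, -0.018, 0.6], [-0.048, -0.067, 0.024, 0.0, 0.0, -0.018, 0.6], [-0.047, -0.068, 0.023, 0.0, 0.0, -0.018, 0.6]
[-0.046, -0.069, 0.024, 0.0, 0.0, -0.018, 0.6], [-0.046, -0.069, 0.023, 0.0, 0.0, -0.018, 0.6], [-0.044, -0.07, 0.024, 0.0, 0.0, -0.018, 0.6], [-0.043, -0.07, 0.023, 0.0, 0.0, -0.018, 0.6], [-0.042, -0.071, 0.023, 0.0, 0.0, -0.018, 0.6]
| mm/row 42.93908222301819 deg/row 0.804548343831356
[0.0, -0.0, 0.034, 0.0, 0.0, 0.0, 0.6], [0.0, -0.0, 0.035, 0.0, 0.0, 0.0, 0.6], [0.0, -0.0, 0.034, 0.0, 0.0, 0.0, 0.6], [0.0, -0.0, 0.035, 0.0, 0.0, 0.0, 0.6], [0.0, -0.001, 0.034, 0.0, 0.0, 0.0, 0.6]
| mm/row 17.247909413516382 deg/row 0.0
```

Call:
step_arm --pt "-0.055 -0.062 0.023 0 0 -0.018 0.6" --pt "-0.055 -0.062 0.023 0 0 -0.018 0.6" --pt "-0.053 -0.063 0.023 0 0 -0.018 0.6" --pt "-0.053 -0.064 0.023 0 0 -0.018 0.6" --pt "-0.052 -0.065 0.023 0 0 -0.018 0.6"

```text
time: 1.15
position: [0.2379, 0.2313, 0.2673]
eef_rot: [3.141, 0.0, 2.984]
contact_force: [0.7, -0.0, 0.9]
opening: 0.0582
finger_force: 0.0
```

Call:
step_arm --pt "-0.05 -0.065 0.023 0 0 -0.018 0.6" --pt "-0.05 -0.066 0.023 0 0 -0.018 0.6" --pt "-0.049 -0.066 0.023 0 0 -0.018 0.6" --pt "-0.048 -0.067 0.023 0 0 -0.018 0.6" --pt "-0.047 -0.068 0.023 0 0 -0.018 0.6"

```text
time: 1.65
position: [0.3373, 0.0506, 0.2099]
eef_rot: [3.141, 0.001, 3.053]
contact_force: [0.8, -0.1, 0.8]
opening: 0.0562
finger_force: 0.0
```

Call:
step_arm --pt "-0.046 -0.069 0.023 0 0 -0.018 0.6" --pt "-0.046 -0.069 0.023 0 0 -0.018 0.6" --pt "-0.044 -0.07 0.023 0 0 -0.018 0.6" --pt "-0.043 -0.07 0.023 0 0 -0.018 0.6" --pt "-0.042 -0.071 0.023 0 0 -0.018 0.6"

```text
time: 2.15
position: [0.4372, -0.1302, 0.1522]
eef_rot: [3.141, -0.0, 3.124]
contact_force: [1.1, 0.4, -0.1]
opening: 0.0563
finger_force: 0.0
```

```bash
python3 - <<'E'
from h import *
s=ctrl.observe(); print(s['joint_positions'],s['dq'].round(2),s['position'],s['eef_rot'])
im,D=ctrl.camera('top'); W=pts(cal('top'),D); X,Y,Z=W[...,0],W[...,1],W[...,2]
p,R=pose(); print(p,ctrl.observe()['opening'])
rows(p,R,[.438,-.1285,.064],RY(np.pi,0,np.radians(179)),5,0.6)
E
```

```text
[-4.14163299e-01 -1.07028368e-01  1.66882205e+00  3.42129213e-04
  1.58006646e+00 -1.96715139e+00] [-0.59  0.71 -0.4   0.   -0.32 -0.73] [ 0.43718572 -0.13022413  0.15219936] [ 3.14117379e+00 -1.14680848e-04  3.12378757e+00]
[ 0.43838634 -0.13481895  0.14928462] 0.05662435632875275
[0.0, 0.003, 0.034, -0.001, -0.001, -0.001, 0.6], [0.0, 0.002, 0.034, -0.001, -0.001, -0.001, 0.6], [0.0, 0.003, 0.034, -0.001, -0.001, -0.001, 0.6], [0.001, 0.002, 0.034, -0.001, -0.001, -0.001, 0.6], [-0.0, 0.003, 0.035, -0.001, -0.001, -0.001, 0.6]
| mm/row 17.103853514184177 deg/row 0.0591435764724932
```

Call:
step_arm --pt "0 0.003 0.034 0 0 0 0.6" --pt "0 0.003 0.034 0 0 0 0.6" --pt "0 0.003 0.034 0 0 0 0.6" --pt "0 0.002 0.034 0 0 0 0.6" --pt "0 0.002 0.034 0 0 0 0.6"

```text
time: 2.7
position: [0.4366, -0.1217, 0.067]
eef_rot: [3.141, -0.001, 3.124]
contact_force: [-0.1, 0.5, 0.4]
opening: 0.0564
finger_force: 0.0
```

Call:
step_arm --pt "0 0 0 0 0 0 0.6" --pt "0 0 0 0 0 0 0" --pt "0 0 0 0 0 0 0" --pt "0 0 0 0 0 0 0" --pt "0 0 0 0 0 0 0"

```text
time: 3.2
position: [0.4376, -0.1225, 0.069]
eef_rot: [-3.14, 0.002, 3.124]
contact_force: [0.3, -0.2, 1.7]
opening: 0.0278
finger_force: 0.3
```

```bash
python3 - <<'E'
from h import *
p,R=pose(); print(p,ctrl.observe()['opening'],ctrl.observe()['finger_force'])
H=np.array([.637,-.132]); a0=np.arctan2(p[1]-H[1],p[0]-H[0]); r=np.hypot(*(p[:2]-H)); print(r,np.degrees(a0)%360)
a0%=2*np.pi; a1=np.radians(97.5); N=20; da=(a1-a0)/N; print('da deg',np.degrees(da))
# steps in tool frame: constant each row
q0=np.r_[H+r*np.array([np.cos(a0),np.sin(a0)]),p[2]]; q1=np.r_[H+r*np.array([np.cos(a0+da),np.sin(a0+da)]),p[2]]
print(R.inv().apply(q1-q0)/.5, R.inv().apply([0,0,da])/(np.pi/4), da*r)
E
```

```text
[ 0.43763212 -0.12254684  0.06897385] 0.0277700175384893 0.27106122113764286
0.19959186594637038 177.28531641961425
da deg -3.9892658209807115
[-1.79074842e-03  2.77301064e-02 -2.86528480e-05] [0.00016034 0.00010195 0.08865015] -0.013896747993171426
```

Call:
step_arm --pt "0 0 0 0 0 0 0" --pt "0 0 0 0 0 0 0" --pt "0 0 0 0 0 0 0" --pt "0 0 0 0 0 0 0" --pt "0 0 0 0 0 0 0"

```text
time: 3.7
position: [0.4375, -0.1223, 0.0687]
eef_rot: [-3.141, 0.001, 3.124]
contact_force: [-0.4, -1.2, 4.8]
opening: 0.021
finger_force: 30.0
```

```bash
python3 - <<'E'
from h import *
for i in range(3):
  p,R=pose(); s=ctrl.observe(); print(p,s['opening'],s['finger_force'],s['contact_force'])
  im,D=ctrl.camera('top')
W=pts(cal('top'),D); X,Y,Z=W[...,0],W[...,1],W[...,2]; r=im[...,2]
m=(abs(Z-.056)<.005)&(X>.48)&(X<.62)&(Y>-.16)&(Y<-.09)&(r>90);P=W[m]; print(' bar',m.sum(),cv2.fitLine(P[:,:2].astype(np.float32),cv2.DIST_L2,0,.01,.01).ravel(),np.median(P[:,2]))
E
```

```text
[ 0.43750004 -0.12234978  0.06866379] 0.021002804700467767 30.001300871372223 [-0.41532622 -1.23775503  4.79615409]
[ 0.43748705 -0.12235728  0.0686582 ] 0.021339187859661764 30.001240968704224 [-0.59652765 -0.48825739  6.85387878]
[ 0.43750889 -0.12232861  0.06868956] 0.021408551607932615 30.001214146614075 [ 0.3842497  -0.47003167  5.91384841]
 bar 611 [ 0.9987161  -0.05065721  0.54906684 -0.12738407] 0.055044722975004595
```

Call:
step_arm --pt "-0.0018 0.0277 0 0 0 0.0887 0" --pt "-0.0018 0.0277 0 0 0 0.0887 0" --pt "-0.0018 0.0277 0 0 0 0.0887 0" --pt "-0.0018 0.0277 0 0 0 0.0887 0" --pt "-0.0018 0.0277 0 0 0 0.0887 0"

```text
time: 4.35
position: [0.4529, -0.0545, 0.0687]
eef_rot: [3.142, 0.002, 2.773]
contact_force: [2.3, -0.6, 5.6]
opening: 0.0215
finger_force: 30.0
```

Call:
step_arm --pt "-0.0018 0.0277 0 0 0 0.0887 0" --pt "-0.0018 0.0277 0 0 0 0.0887 0" --pt "-0.0018 0.0277 0 0 0 0.0887 0" --pt "-0.0018 0.0277 0 0 0 0.0887 0" --pt "-0.0018 0.0277 0 0 0 0.0887 0"

```text
time: 4.85
position: [0.4904, 0.0035, 0.0687]
eef_rot: [3.141, 0.002, 2.424]
contact_force: [0.6, -1.9, 3.9]
opening: 0.0217
finger_force: 30.0
```

Call:
step_arm --pt "-0.0018 0.0277 0 0 0 0.0887 0" --pt "-0.0018 0.0277 0 0 0 0.0887 0" --pt "-0.0018 0.0277 0 0 0 0.0887 0" --pt "-0.0018 0.0277 0 0 0 0.0887 0" --pt "-0.0018 0.0277 0 0 0 0.0887 0"

```text
time: 5.35
position: [0.5453, 0.0452, 0.0687]
eef_rot: [3.141, 0.002, 2.076]
contact_force: [0.3, -2.8, 5.5]
opening: 0.0214
finger_force: 30.0
```

Call:
step_arm --pt "-0.0018 0.0277 0 0 0 0.0887 0" --pt "-0.0018 0.0277 0 0 0 0.0887 0" --pt "-0.0018 0.0277 0 0 0 0.0887 0" --pt "-0.0018 0.0277 0 0 0 0.0887 0" --pt "0 0 0 0 0 0 0"

```text
time: 5.85
position: [0.5984, 0.0636, 0.0687]
eef_rot: [3.14, 0.001, 1.799]
contact_force: [0.6, -1.7, 5.6]
opening: 0.0216
finger_force: 30.0
```

```bash
python3 - <<'E'
from h import *
p,R=pose(); s=ctrl.observe(); print(s['time'],p,s['opening'],s['finger_force'],s['contact_force'],s['joint_positions'])
im,D=ctrl.camera('top')
p,R=pose(); s=ctrl.observe();H=np.array([.637,-.132]);print(p,s['contact_force'],np.degrees(np.arctan2(p[1]-H[1],p[0]-H[0])))
W=pts(cal('top'),D); X,Y,Z=W[...,0],W[...,1],W[...,2]; r=im[...,2]
m=(abs(Z-.056)<.005)&(X>.55)&(X<.68)&(Y>-.1)&(Y<.03)&(r>90);P=W[m]; print(' bar',m.sum(),cv2.fitLine(P[:,:2].astype(np.float32),cv2.DIST_L2,0,.01,.01).ravel() if m.sum() else 0)
E
```

```text
5.85 [0.59842729 0.06356688 0.06870126] 0.021628770080783895 30.00684142112732 [ 0.57456147 -1.65189669  5.58721103] [ 1.19953429e-02  2.62712086e-01  1.44268383e+00 -6.21426466e-04
  1.43398621e+00 -2.16149841e-01]
[0.59793512 0.06351603 0.06872102] [ 0.41080281 -1.92197671  6.00848012] 101.29913377787028
 bar 37 [ 0.37273076 -0.92793953  0.6210628  -0.02924707]
```

Call:
step_arm --pt "-0.0005 0.006 0 0 0 0.02 0" --pt "-0.0005 0.006 0 0 0 0.02 0" --pt "-0.0005 0.006 0 0 0 0.02 0" --pt "0 0 0 0 0 0 0" --pt "0 0 0 0 0 0 0"

```text
time: 6.4
position: [0.6062, 0.0649, 0.0687]
eef_rot: [3.14, 0.0, 1.753]
contact_force: [0.9, -1.0, 4.9]
opening: 0.0216
finger_force: 30.0
```

Call:
step_arm --pt "0 0.004 0 0 0 0.01 0" --pt "0 0.003 0 0 0 0.01 0" --pt "0 0 0 0 0 0 0" --pt "0 0 0 0 0 0 0" --pt "0 0 0 0 0 0 0"

```text
time: 6.9
position: [0.6092, 0.0654, 0.0687]
eef_rot: [3.141, 0.0, 1.737]
contact_force: [-0.7, -1.7, 5.5]
opening: 0.0214
finger_force: 30.0
```

Call:
step_arm --pt "0 0.003 0 0 0 0 0" --pt "0 0 0 0 0 0 0" --pt "0 0.003 0 0 0 0 0" --pt "0 0 0 0 0 0 0" --pt "0 0 0 0 0 0 0"

```text
time: 7.4
position: [0.6092, 0.0654, 0.0686]
eef_rot: [-3.135, 0.0, 1.737]
contact_force: [-8.4, -1.7, 9.9]
opening: 0.0217
finger_force: 30.0
```

Call:
step_arm --pt "0 -0.003 0 0 0 0 0.6" --pt "0 0 0 0 0 0 0.6" --pt "0 0 0 0 0 0 0.6" --pt "0 0 0 0 0 0 0.6" --pt "0 0 -0.04 0 0 0 0.6"

```text
time: 7.9
position: [0.608, 0.0658, 0.0841]
eef_rot: [-3.134, -0.001, 1.737]
contact_force: [-0.3, 0.6, -0.1]
opening: 0.0555
finger_force: 0.0
```

Call:
step_arm --pt "0 0 -0.08 0 0 0 0.6" --pt "0 0 -0.1 0 0 0 0.6" --pt "0 -0.08 -0.06 0 0 0 0.4" --pt "0 -0.1 0 0 0 0 0.4" --pt "0 -0.1 0 0 0 0 0.4"

```text
time: 8.4
position: [0.4719, 0.0424, 0.2092]
eef_rot: [3.139, 0.0, 1.738]
contact_force: [-0.3, -0.5, -0.5]
opening: 0.0385
finger_force: 0.0
```

Call:
step_arm --pt "0 -0.05 0 0 0.18 0 0.4" --pt "0 0 0 0 0.18 0 0.4" --pt "0 0 0 0 0.18 0 0.4" --pt "0 0 0 0 0.18 0 0.4" --pt "0 0 0 0 0 0 0.4"

```text
time: 8.9
position: [0.4474, 0.0359, 0.2051]
eef_rot: [-3.135, -0.569, 1.728]
contact_force: [-0.4, 0.1, -0.7]
opening: 0.0379
finger_force: 0.0
```

```bash
python3 - <<'E'
from h import *
s=ctrl.observe(); print(s['joint_positions'],s['position'],s['eef_rot'],s['opening'],s['contact_force'])
im,D=ctrl.camera('top'); s=ctrl.observe(); print(s['joint_positions'].tolist(),s['position'].tolist(),s['eef_rot'].tolist())
cv2.imwrite('pics/t1.png',im)
W=pts(cal('top'),D); X,Y,Z=W[...,0],W[...,1],W[...,2]; r=im[...,2]
m=(abs(Z-.056)<.005)&(X>.58)&(X<.66)&(Y>-.12)&(Y<.05)&(r>90);P=W[m]; print(' bar',m.sum(),cv2.fitLine(P[:,:2].astype(np.float32),cv2.DIST_L2,0,.01,.01).ravel() if m.sum() else 0)
E
```

```text
[-4.16958180e-01 -1.32958231e-03  1.57301273e+00  4.89451739e-01
  1.87278930e+00 -5.00097313e-01] [0.44742129 0.03586359 0.20508655] [-3.13487278 -0.56906607  1.72771309] 0.03786046721763826 [-0.43025865  0.14914467 -0.70249997]
[-0.4138092600421977, -0.0035025556187180044, 1.571861221437509, 0.4886114000945221, 1.8725049363081556, -0.4990731039663456] [0.44761102601123987, 0.03688237368887565, 0.20624198812802735] [-3.1372395626613883, -0.5664132979365284, 1.7311369430529653]
 bar 695 [ 0.1304798  -0.99145097  0.624712   -0.0418984 ]
```

View pics/t1.png

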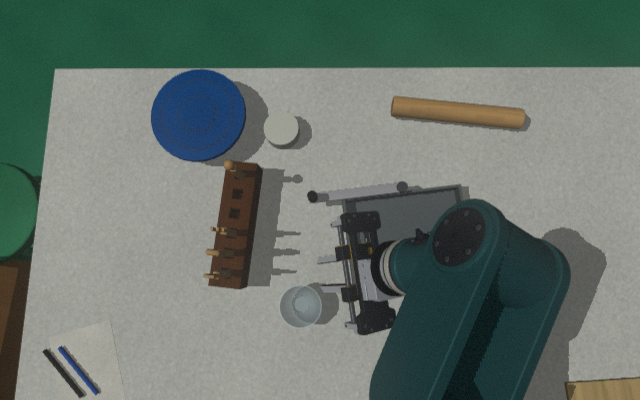

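```bash
cat > fk.py <<'E'
from h import *
from scipy.optimize import least_squares
Rz=lambda a:Ro.from_euler('z',a); Ry=lambda a:Ro.from_euler('y',a)
def fk(q,k,c6=0.,s4=1,s6=1):
    a,h,L2,L3,Lt,e=k
    A=Rz(q[0]); B=A*Ry(q[1]); C=B*Ry(q[2]); W=C*Rz(s4*q[3])*Ry(q[4])
    p=np.array([0,0,h])+A.apply([a,0,0])+B.apply([0,0,L2])+C.apply([e,0,L3])+W.apply([0,0,Lt])
    return p, W*Rz(s6*q[5]+c6)
E
python3 - <<'E'
from fk import *
d=[([1.23787543,.087816508,1.37192195,0,1.68361278,-.103112662],[.12515246,.53512619,.20454843],[-3.1398,0,2.91178]),
([1.11883695,-.159635434,1.37274761,0,1.92750774,-.224006],[.138,.4136,.3259],[3.141,.001,2.914]),
([-.414163299,-.107028368,1.66882205,0,1.58006646,-1.9671514],[.43718572,-.13022413,.15219936],[3.14117,0,3.12379]),
([.0119953,.262712,1.44268383,0,1.43398621,-.21615],[.5982,.06356,.0687],[3.14,.001,1.799]),
([-.41696,-.00133,1.573013,.48945,1.87279,-.5001],[.44742,.03586,.205087],[-3.13487,-.56907,1.72771])]
for s4 in (1,-1):
  f=lambda k:np.ravel([fk(q,k,0,s4)[0]-p for q,p,_ in d])
  r=least_squares(f,[0,.3,.35,.35,.25,0]); print(s4,r.x.round(4),np.abs(r.fun).max())
  for s6 in (1,-1):
    print(s6,[ (fk(q,r.x,0,s4,s6)[1].inv()*RY(*e)).as_rotvec().round(3).tolist() for q,p,e in d])
E
```

```text
1 [-0.0052  0.2397  0.4142  0.5133  0.441   0.0663] 0.0566613075628391
1 [[0.0, -0.0, 1.571], [0.001, -0.0, 1.57], [-0.0, -0.0, 1.571], [0.001, 0.0, 1.571], [-0.0, 0.0, 1.571]]
-1 [[0.0, -0.0, 1.365], [0.001, -0.0, 1.122], [-0.0, 0.0, -2.364], [0.001, -0.0, 1.138], [-0.0, 0.0, 0.571]]
-1 [ 0.0333 -0.4165  0.6736  0.4111 -0.2428  0.326 ] 0.1450263653033928
1 [[0.0, -0.0, 1.571], [0.001, -0.0, 1.57], [-0.0, -0.0, 1.571], [0.001, 0.0, 1.571], [-0.951, 0.279, 1.16]]
-1 [[0.0, -0.0, 1.365], [0.001, -0.0, 1.122], [-0.0, 0.0, -2.364], [0.001, -0.0, 1.138], [-0.66, 0.66, 0.238]]
```

```bash
sed -i 's/a,h,L2,L3,Lt,e=k/a,h,L2,L3,Lt,b=k/; s/\[e,0,L3\]/[0,b,L3]/' fk.py
python3 - <<'E'
from fk import *
d=[([1.23787543,.087816508,1.37192195,0,1.68361278,-.103112662],[.12515246,.53512619,.20454843]),
([1.11883695,-.159635434,1.37274761,0,1.92750774,-.224006],[.138,.4136,.3259]),
([-.414163299,-.107028368,1.66882205,0,1.58006646,-1.9671514],[.43718572,-.13022413,.15219936]),
([.0119953,.262712,1.44268383,0,1.43398621,-.21615],[.5982,.06356,.0687]),
([-.41696,-.00133,1.573013,.48945,1.87279,-.5001],[.44742,.03586,.205087])]
f=lambda k:np.ravel([fk(q,k)[0]-p for q,p in d])
r=least_squares(f,[0,.3,.35,.35,.25,.056]); print(r.x.round(4),np.abs(r.fun).max())
k=r.x; np.save('k.npy',k)
lo=np.array([-3.1,-.76,.27,-1.08,.17,-2.57]);hi=np.array([3.1,2.03,2.55,4.22,2.65,2.57])
def ik(p,R,q0):
  g=lambda q:(lambda P,Q:np.r_[(P-p)*5,(Q.inv()*R).as_rotvec()])(*fk(q,k,np.pi/2))
  r=least_squares(g,q0,bounds=(lo,hi)); return r.x,r.cost
def Rpick(al,yaw): # gripper z horizontal +y tilted al down, y_t along +x, then yaw
  z=np.array([0,np.cos(al),-np.sin(al)]);y=np.array([1.,0,0]);x=np.cross(y,z)
  return Rz(yaw)*Ro.from_matrix(np.c_[x,y,z])
q0=np.array(d[-1][0])
sy=np.radians(-5.25);ty=np.radians(7.9)
for al in (0,15,30,45):
  a=np.radians(al)
  for nm,xy in (('sp',(.439,.25)),('ball',(.658,.23))):
    R=Rpick(a,sy); z=R.apply([0,0,1]); p=np.r_[xy,.113]+z*.012
    q,c=ik(p,R,q0); print(al,nm,q.round(2),c.round(5),'wrist',(p-z*k[4]).round(3))
  for dx in (-.06,.06):
    c_=np.array([.531,-.147])+Rz(ty).apply([dx,-.02,0])[:2]
    R=Rpick(a+np.pi/2,ty); z=R.apply([0,0,1]); p=np.r_[c_,.02]+z*.012
    q,c=ik(p,R,q0); print(al,'place',q.round(2),c.round(5))
E
```

```text
[4.000e-04 1.425e-01 3.680e-01 5.081e-01 3.605e-01 5.570e-02] 0.014638065010932566
0 sp [-0.37  0.23  2.2   1.36  1.75 -0.89] 0.0 wrist [ 0.407 -0.097  0.113]
0 ball [-0.27  0.69  1.55  1.46  1.71 -0.67] 0.0 wrist [ 0.626 -0.117  0.113]
0 place [-0.46  0.04  1.81 -0.    1.29 -0.6 ] 0.0
0 place [-0.35  0.33  1.49  0.    1.33 -0.49] 0.0
15 sp [-0.34  0.02  2.2   1.21  1.6  -0.69] 0.0 wrist [ 0.408 -0.085  0.203]
15 ball [-0.25  0.55  1.54  1.26  1.58 -0.54] 0.0 wrist [ 0.627 -0.105  0.203]
15 place [-0.3  -0.05  1.93 -0.26  1.16 -0.35] 0.0
15 place [-0.21  0.26  1.6  -0.26  1.21 -0.27] 0.0
30 sp [-0.26 -0.13  2.15  1.03  1.48 -0.47] 0.0 wrist [ 0.411 -0.051  0.287]
30 ball [-0.2   0.45  1.5   1.05  1.47 -0.38] 0.0 wrist [ 0.63  -0.071  0.287]
30 place [-0.13 -0.07  2.02 -0.57  1.11 -0.03] 0.0
30 place [-0.07  0.25  1.68 -0.56  1.16  0.  ] 0.0
45 sp [-0.12 -0.21  2.06  0.8   1.39 -0.23] 0.0 wrist [0.416 0.005 0.359]
45 ball [-0.11  0.39  1.43  0.8   1.41 -0.19] 0.0 wrist [ 0.635 -0.015  0.359]
45 place [ 0.03 -0.01  2.08 -0.88  1.15  0.3 ] 0.0
45 place [ 0.05  0.3   1.74 -0.86  1.19  0.29] 0.0
```

```bash
cat >> fk.py <<'E'
k=np.load('k.npy')
AL=np.radians(20); SY=np.radians(-5.25); TY=np.radians(7.9)
def Rpick(al,yaw):
  z=np.array([0,np.cos(al),-np.sin(al)]);y=np.array([1.,0,0]);x=np.cross(y,z)
  return Rz(yaw)*Ro.from_matrix(np.c_[x,y,z])
RP=Rpick(AL,SY); RL=Rpick(AL+np.pi/2,TY); HOLD=.012
T={'spatula':(.440,.250),'paddle':(.484,.246),'comb':(.5275,.242),'ball':(.658,.230)}
def pick(nm,back=0,z=.108): return np.r_[T[nm],z]+RP.apply([0,0,HOLD-back])
def slot(dx,dy=.015,z=.027): return np.r_[np.array([.531,-.147])+Rz(TY).apply([dx,dy,0])[:2],z]+RL.apply([0,0,HOLD])
E
python3 - <<'E'
from fk import *
p,R=pose()
e=pick('spatula',.08); p1,R1=rows(p,R,e,RP,10,.32)
rows(e,RP,pick('spatula'),RP,5,.32)
print(e,pick('spatula'),RP.as_euler('xyz'))
E
```

```text
[0.017, 0.002, 0.029, -0.026, 0.083, 0.02, 0.32], [0.016, 0.002, 0.03, -0.026, 0.083, 0.02, 0.32], [0.013, 0.0, 0.03, -0.026, 0.083, 0.02, 0.32], [0.011, -0.0, 0.032, -0.026, 0.083, 0.02, 0.32], [0.01, -0.001, 0.032, -0.026, 0.083, 0.02, 0.32]
[0.007, -0.002, 0.033, -0.026, 0.083, 0.02, 0.32], [0.005, -0.003, 0.033, -0.026, 0.083, 0.02, 0.32], [0.002, -0.003, 0.033, -0.026, 0.083, 0.02, 0.32], [0.001, -0.004, 0.033, -0.026, 0.083, 0.02, 0.32], [-0.002, -0.005, 0.034, -0.026, 0.083, 0.02, 0.32]
| mm/row 16.77797616126759 deg/row 4.020507325532124
[-0.0, -0.0, 0.032, 0.0, 0.0, 0.0, 0.32], [-0.0, -0.0, 0.032, 0.0, 0.0, 0.0, 0.32], [0.0, -0.0, 0.032, 0.0, 0.0, 0.0, 0.32], [0.0, -0.0, 0.032, 0.0, 0.0, 0.0, 0.32], [0.0, -0.0, 0.032, 0.0, 0.0, 0.0, 0.32]
| mm/row 16.00000000000001 deg/row 0.0
[0.43415313 0.18636896 0.13125737] [0.4410318  0.26122901 0.10389576] [ 3.14159265 -1.22173048  1.47916654]
```

Call:
step_arm --pt "0.017 0.002 0.029 -0.026 0.083 0.02 0.32" --pt "0.016 0.002 0.03 -0.026 0.083 0.02 0.32" --pt "0.013 0 0.03 -0.026 0.083 0.02 0.32" --pt "0.011 0 0.032 -0.026 0.083 0.02 0.32" --pt "0.01 -0.001 0.032 -0.026 0.083 0.02 0.32"

```text
time: 9.45
position: [0.441, 0.1148, 0.1711]
eef_rot: [3.1, -0.892, 1.645]
contact_force: [-0.1, -1.0, -0.8]
opening: 0.0305
finger_force: 0.0
```

Call:
step_arm --pt "0.007 -0.002 0.033 -0.026 0.083 0.02 0.32" --pt "0.005 -0.003 0.033 -0.026 0.083 0.02 0.32" --pt "0.002 -0.003 0.033 -0.026 0.083 0.02 0.32" --pt "0.001 -0.004 0.033 -0.026 0.083 0.02 0.32" --pt "-0.002 -0.005 0.034 -0.026 0.083 0.02 0.32"

```text
time: 9.95
position: [0.4339, 0.1895, 0.1331]
eef_rot: [3.119, -1.221, 1.508]
contact_force: [-0.2, -0.0, -0.4]
opening: 0.03
finger_force: 0.0
```

```bash
python3 - <<'E'
from fk import *
for i in range(3): im,D=ctrl.camera('wrist')
cv2.imwrite('pics/w1.png',im); C=cal('wrist')
s=ctrl.observe(); print(s['time'],s['joint_positions'].round(2),s['opening'])
W=pts(C,D); X,Y,Z=W[...,0],W[...,1],W[...,2]
for x0,nm in ((.44,'spat'),(.484,'pad'),(.527,'comb'),(.656,'ball')):
    m=(Z>.085)&(Z<.13)&(abs(X-x0)<.019)&(Y>.2)&(Y<.3)&(D>0); P=W[m]
    if m.sum(): print(nm,m.sum(),np.median(P,0).round(4),np.percentile(P,5,axis=0).round(4),np.percentile(P,95,axis=0).round(4))
p,R=pose(); print(p-pick('spatula',.08),R.as_euler('xyz'))
rows(p,R,pick('spatula'),RP,5,.32)
E
```

```text
10.1 [-0.46  0.11  2.01  1.07  1.69 -0.65] 0.030230503529185906
spat 696 [0.4387 0.2415 0.1093] [0.432  0.2403 0.0878] [0.4453 0.2434 0.1281]
pad 767 [0.4819 0.237  0.1095] [0.4761 0.2357 0.0878] [0.4892 0.2434 0.1281]
comb 888 [0.5249 0.2326 0.1094] [0.5208 0.2314 0.0878] [0.5335 0.2422 0.1283]
ball 1290 [0.6528 0.2216 0.1092] [0.6511 0.2192 0.0874] [0.6631 0.2322 0.1279]
[-0.00151553  0.00305806  0.0009496 ] [ 3.13216438 -1.22040587  1.4968039 ]
[-0.001, 0.001, 0.031, -0.002, 0.0, 0.002, 0.32], [-0.0, 0.001, 0.031, -0.002, 0.0, 0.002, 0.32], [-0.001, 0.001, 0.031, -0.002, 0.0, 0.002, 0.32], [-0.001, 0.0, 0.031, -0.002, 0.0, 0.002, 0.32], [-0.001, 0.001, 0.031, -0.002, 0.0, 0.002, 0.32]
| mm/row 15.52741130037133 deg/row 0.10827277192467206
```

View pics/w1.png

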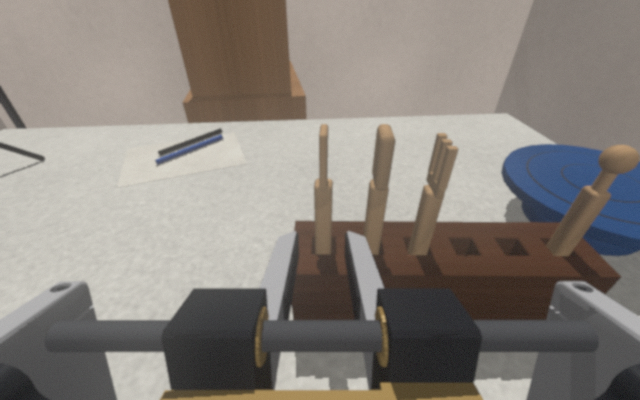

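Call:
step_arm --pt "-0.001 0.001 0.031 -0.002 0 0.002 0.32" --pt "-0.001 0.001 0.031 -0.002 0 0.002 0.32" --pt "-0.001 0.001 0.031 -0.002 0 0.002 0.32" --pt "-0.001 0 0.031 -0.002 0 0.002 0.32" --pt "-0.001 0 0.031 -0.002 0 0.002 0.32"

```text
time: 10.6
position: [0.4436, 0.2599, 0.1055]
eef_rot: [3.124, -1.219, 1.493]
contact_force: [0.2, -0.8, -1.4]
opening: 0.0303
finger_force: 0.0
```

Call:
step_arm --pt "0 0 0 0 0 0 0.32" --pt "0 0 0 0 0 0 0" --pt "0 0 0 0 0 0 0" --pt "0 0 0 0 0 0 0" --pt "0 0 0 0 0 0 0"

```text
time: 11.1
position: [0.4427, 0.2591, 0.1048]
eef_rot: [3.136, -1.222, 1.479]
contact_force: [-0.5, -0.5, 1.5]
opening: 0.015
finger_force: 30.0
```

Call:
step_arm --pt "0 0 0 0 0 0 0" --pt "0.03 0 -0.011 0 0 0 0" --pt "0.03 0 -0.011 0 0 0 0" --pt "0.03 0 -0.011 0 0 0 0" --pt "0.03 0 -0.011 0 0 0 0"

```text
time: 11.6
position: [0.4419, 0.2591, 0.1678]
eef_rot: [-3.141, -1.221, 1.473]
contact_force: [-0.2, 0.3, 0.1]
opening: 0.0143
finger_force: 30.0
```

Call:
step_arm --pt "0.03 0 -0.011 0 0 0 0" --pt "0.01 0 -0.005 0 0 0 0" --pt "0 0 0 0 0 0 0" --pt "0 0 0 0 0 0 0" --pt "0 0 0 0 0 0 0"

```text
time: 12.1
position: [0.4416, 0.2587, 0.1884]
eef_rot: [-3.138, -1.222, 1.471]
contact_force: [0.3, 1.0, -1.1]
opening: 0.0147
finger_force: 30.0
```

```bash
cat > look.py <<'E'
from fk import *
def look(name):
    im,D=ctrl.camera('scene'); C=cal('scene'); W=pts(C,D); cv2.imwrite(f'pics/{name}.png',im)
    p,R=pose(); a=p-R.apply([0,0,HOLD]); 
    # points near held tool axis, colour wood
    h,s,v=cv2.split(cv2.cvtColor(im,cv2.COLOR_BGR2HSV))
    m=(np.linalg.norm(W-a,axis=2)<.13)&(h>8)&(h<22)&(s>60)&(v>60)&(W[...,2]>.072)&(D>0)
    P=W[m]; print('time',ctrl.observe()['time'],'held px',m.sum(),'grasp',a.round(4), 'open',ctrl.observe()['opening'])
    if m.sum()>20:
        mu=P.mean(0); d=np.linalg.svd(P-mu)[2][0]; t=(P-a)@d; print('dir',d.round(3),'extent',np.percentile(t,[1,99]).round(3),'min',P.min(0).round(3),'max',P.max(0).round(3))
E
python3 - <<'E'
from look import *
look('s1')
p,R=pose()
# transit: back off & rotate to place-above
a=slot(-.06,z=.14); m=np.array([.46,.08,.26])
b,_=rows(p,R,m,Ro.from_quat(Slerp([0,1],Ro.concatenate([R,RL]))(.5).as_quat()),10,0)
E
```

```text
time 12.15 held px 1024 grasp [0.4405 0.2475 0.1925] open 0.014878407771758756
dir [ 0.383  0.2   -0.902] extent [-0.08   0.121] min [0.387 0.128 0.072] max [0.537 0.277 0.27 ]
[0.001, 0.007, -0.038, 0.007, -0.1, -0.015, 0], [-0.001, 0.007, -0.038, 0.007, -0.1, -0.015, 0], [-0.005, 0.007, -0.038, 0.007, -0.1, -0.015, 0], [-0.008, 0.006, -0.037, 0.007, -0.1, -0.015, 0], [-0.01, 0.006, -0.037, 0.007, -0.1, -0.015, 0]
[-0.014, 0.006, -0.036, 0.007, -0.1, -0.015, 0], [-0.017, 0.005, -0.034, 0.007, -0.1, -0.015, 0], [-0.019, 0.005, -0.033, 0.007, -0.1, -0.015, 0], [-0.022, 0.004, -0.032, 0.007, -0.1, -0.015, 0], [-0.024, 0.005, -0.03, 0.007, -0.1, -0.015, 0]
| mm/row 19.34150623897364 deg/row 4.53957722057413
```

```bash
cat >> fk.py <<'E'
def transit(dx,zt=.16,n=15,g=0):
    p,R=pose(); e=slot(dx,z=zt); rows(p,R,e,RL,n,g); rows(e,RL,slot(dx),RL,5,g); print(e,slot(dx))
E
python3 -c "
from fk import *
transit(-.06)"
```

```text
[-0.023, 0.009, -0.048, 0.009, -0.133, -0.02, 0], [-0.028, 0.008, -0.046, 0.009, -0.133, -0.02, 0], [-0.033, 0.008, -0.042, 0.009, -0.133, -0.02, 0], [-0.037, 0.006, -0.039, 0.009, -0.133, -0.02, 0], [-0.042, 0.006, -0.034, 0.009, -0.133, -0.02, 0]
[-0.044, 0.005, -0.031, 0.009, -0.133, -0.02, 0], [-0.048, 0.004, -0.025, 0.009, -0.133, -0.02, 0], [-0.05, 0.003, -0.02, 0.009, -0.133, -0.02, 0], [-0.052, 0.002, -0.016, 0.009, -0.133, -0.02, 0], [-0.053, 0.001, -0.009, 0.009, -0.133, -0.02, 0]
[-0.054, 0.0, -0.004, 0.009, -0.133, -0.02, 0], [-0.054, -0.001, 0.002, 0.009, -0.133, -0.02, 0], [-0.054, -0.001, 0.007, 0.009, -0.133, -0.02, 0], [-0.053, -0.002, 0.013, 0.009, -0.133, -0.02, 0], [-0.05, -0.003, 0.018, 0.009, -0.133, -0.02, 0]
| mm/row 27.076058614391776 deg/row 6.0527696274321725
[0.018, 0.0, 0.05, 0.0, 0.0, 0.0, 0], [0.018, -0.0, 0.05, 0.0, 0.0, 0.0, 0], [0.019, -0.0, 0.05, 0.0, 0.0, 0.0, 0], [0.018, -0.0, 0.05, 0.0, 0.0, 0.0, 0], [0.018, -0.0, 0.05, 0.0, 0.0, 0.0, 0]
| mm/row 26.6 deg/row 0.0
[ 0.47007187 -0.14445432  0.14872369] [ 0.47007187 -0.14445432  0.01572369]
```

Call:
step_arm --pt "-0.023 0.009 -0.048 0.009 -0.133 -0.02 0" --pt "-0.028 0.008 -0.046 0.009 -0.133 -0.02 0" --pt "-0.033 0.008 -0.042 0.009 -0.133 -0.02 0" --pt "-0.037 0.006 -0.039 0.009 -0.133 -0.02 0" --pt "-0.042 0.006 -0.034 0.009 -0.133 -0.02 0"

```text
time: 12.65
position: [0.4516, 0.1228, 0.1756]
eef_rot: [3.084, -0.693, 1.584]
contact_force: [0.9, 0.8, -0.8]
opening: 0.0149
finger_force: 30.0
```

Call:
step_arm --pt "-0.044 0.005 -0.031 0.009 -0.133 -0.02 0" --pt "-0.048 0.004 -0.025 0.009 -0.133 -0.02 0" --pt "-0.05 0.003 -0.02 0.009 -0.133 -0.02 0" --pt "-0.052 0.002 -0.016 0.009 -0.133 -0.02 0" --pt "-0.053 0.001 -0.009 0.009 -0.133 -0.02 0"

```text
time: 13.15
position: [0.4612, -0.0111, 0.1628]
eef_rot: [3.096, -0.167, 1.641]
contact_force: [-0.4, 0.5, -0.8]
opening: 0.0149
finger_force: 30.0
```

Call:
step_arm --pt "-0.054 0 -0.004 0.009 -0.133 -0.02 0" --pt "-0.054 -0.001 0.002 0.009 -0.133 -0.02 0" --pt "-0.054 -0.001 0.007 0.009 -0.133 -0.02 0" --pt "-0.053 -0.002 0.013 0.009 -0.133 -0.02 0" --pt "-0.05 -0.003 0.018 0.009 -0.133 -0.02 0"

```text
time: 13.65
position: [0.4706, -0.145, 0.1494]
eef_rot: [3.139, 0.357, 1.707]
contact_force: [0.4, -0.6, -0.9]
opening: 0.0148
finger_force: 30.0
```

Call:
step_arm --pt "0 0 0 0 0 0 0" --pt "0 0 0 0 0 0 0" --pt "0 0 0 0 0 0 0" --pt "0 0 0 0 0 0 0" --pt "0 0 0 0 0 0 0"

```text
time: 14.15
position: [0.4708, -0.1443, 0.1503]
eef_rot: [3.137, 0.353, 1.705]
contact_force: [-0.8, -0.4, -0.9]
opening: 0.0145
finger_force: 30.0
```

```bash
python3 - <<'E'
from look import *
look('s2')
p,R=pose(); e=slot(-.06,z=.16); print((p-e).round(4),(R.inv()*RL).as_rotvec().round(3),ctrl.observe()['joint_positions'].round(2))
rows(p,R,slot(-.06),RL,10,0)
im=cv2.imread('pics/s2.png'); cv2.imwrite('pics/s2c.png',cv2.resize(im[60:320,130:430],(600,520)))
E
```

```text
time 14.2 held px 504 grasp [ 0.4701 -0.1402  0.1615] open 0.014498205699711076
dir [ 0.019 -0.797 -0.604] extent [-0.108  0.075] min [ 0.44  -0.237  0.153] max [ 0.532 -0.074  0.28 ]
[0.0006 0.0001 0.0015] [ 0.003  0.004 -0.003] [-0.18 -0.1   1.71 -0.34  1.42 -0.28]
[0.009, -0.0, 0.025, 0.0, 0.001, -0.0, 0], [0.01, -0.0, 0.026, 0.0, 0.001, -0.0, 0], [0.009, -0.001, 0.025, 0.0, 0.001, -0.0, 0], [0.009, 0.0, 0.025, 0.0, 0.001, -0.0, 0], [0.009, -0.0, 0.025, 0.0, 0.001, -0.0, 0]
[0.009, -0.0, 0.026, 0.0, 0.001, -0.0, 0], [0.01, -0.001, 0.025, 0.0, 0.001, -0.0, 0], [0.009, 0.0, 0.025, 0.0, 0.001, -0.0, 0], [0.009, -0.0, 0.025, 0.0, 0.001, -0.0, 0], [0.009, -0.0, 0.026, 0.0, 0.001, -0.0, 0]
| mm/row 13.452503021008459 deg/row 0.035440506408103305
```

View pics/s2c.png

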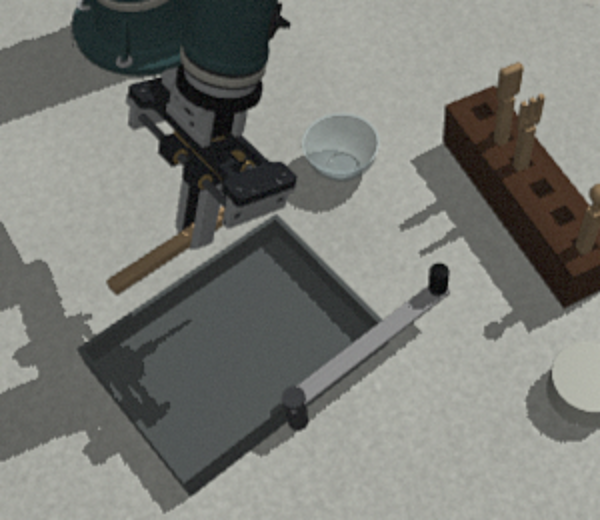

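Call:
step_arm --pt "0.009 0 0.025 0 0 0 0" --pt "0.009 0 0.025 0 0 0 0" --pt "0.009 0 0.025 0 0 0 0" --pt "0.009 0 0.025 0 0 0 0" --pt "0.009 0 0.025 0 0 0 0"

```text
time: 14.7
position: [0.4703, -0.1446, 0.0816]
eef_rot: [3.139, 0.353, 1.706]
contact_force: [-0.4, -0.3, -0.3]
opening: 0.0147
finger_force: 30.0
```

Call:
step_arm --pt "0.009 0 0.025 0 0 0 0" --pt "0.009 0 0.025 0 0 0 0" --pt "0.009 0 0.025 0 0 0 0" --pt "0.009 0 0.025 0 0 0 0" --pt "0.009 0 0.025 0 0 0 0"

```text
time: 15.2
position: [0.4712, -0.1452, 0.016]
eef_rot: [3.138, 0.353, 1.706]
contact_force: [-0.1, -0.7, -0.5]
opening: 0.0146
finger_force: 30.0
```

Call:
step_arm --pt "0 0 0 0 0 0 0" --pt "0 0 0 0 0 0 0.27" --pt "0 0 0 0 0 0 0.27" --pt "0 0 0 0 0 0 0.27" --pt "0 0 0 0 0 0 0.27"

```text
time: 15.7
position: [0.4717, -0.1453, 0.0178]
eef_rot: [3.136, 0.354, 1.705]
contact_force: [-0.4, -0.1, -0.2]
opening: 0.0251
finger_force: 0.0
```

Call:
step_arm --pt "0 0 -0.04 0 0 0 0.27" --pt "0 0 -0.06 0 0 0 0.27" --pt "0 0 -0.07 0 0 0 0.27" --pt "0 0 -0.07 0 0 0 0.27" --pt "0 0 -0.04 0 0 0 0.27"

```text
time: 16.2
position: [0.4654, -0.0968, 0.1521]
eef_rot: [3.132, 0.355, 1.704]
contact_force: [0.6, 0.0, -0.4]
opening: 0.0254
finger_force: 0.0
```

```bash
cat >> fk.py <<'E'
T={'spatula':(.440,.250),'paddle':(.4835,.2455),'comb':(.5275,.241),'ball':(.6575,.2295)}
def topick(nm,n=15,back=.08):
    p,R=pose(); e=pick(nm,back); rows(p,R,e,RP,n,.32)
def tray(tag,view=True):
    im,D=ctrl.camera('top'); W=pts(cal('top'),D); h,s,v=cv2.split(cv2.cvtColor(im,cv2.COLOR_BGR2HSV))
    L=Rz(-TY).apply((W-np.array([.531,-.147,0])).reshape(-1,3)).reshape(W.shape)
    m=(abs(L[...,0])<.094)&(abs(L[...,1])<.13)&(h>6)&(h<24)&(s>60)&(D>0)&(L[...,2]<.045)
    n,l,st,c=cv2.connectedComponentsWithStats(m.astype(np.uint8))
    for i in range(1,n):
        if st[i,4]>60: P=L[l==i]; print(tag,st[i,4],'min',P.min(0).round(3),'max',P.max(0).round(3),cv2.minAreaRect(P[:,:2].astype(np.float32)))
    cv2.imwrite(f'pics/{tag}.png',im)
E
python3 - <<'E'
from fk import *
tray('tr1'); s=ctrl.observe(); print(s['time'],s['opening'])
topick('paddle')
E
```

```text
tr1 365 min [-0.069 -0.085  0.001] max [-0.051  0.033  0.027] ((-0.06032762676477432, -0.02551395818591118), (0.1180577352643013, 0.01643972285091877), 88.71309661865234)
16.25 0.02557733849566077
[0.035, 0.006, -0.01, -0.008, 0.133, 0.02, 0.32], [0.037, 0.006, -0.006, -0.008, 0.133, 0.02, 0.32], [0.036, 0.006, -0.002, -0.008, 0.133, 0.02, 0.32], [0.037, 0.005, 0.002, -0.008, 0.133, 0.02, 0.32], [0.037, 0.004, 0.006, -0.008, 0.133, 0.02, 0.32]
[0.036, 0.003, 0.009, -0.008, 0.133, 0.02, 0.32], [0.034, 0.003, 0.014, -0.008, 0.133, 0.02, 0.32], [0.034, 0.003, 0.017, -0.008, 0.133, 0.02, 0.32], [0.031, 0.001, 0.02, -0.008, 0.133, 0.02, 0.32], [0.029, 0.002, 0.023, -0.008, 0.133, 0.02, 0.32]
[0.026, 0.0, 0.026, -0.008, 0.133, 0.02, 0.32], [0.024, 0.0, 0.029, -0.008, 0.133, 0.02, 0.32], [0.02, -0.001, 0.031, -0.008, 0.133, 0.02, 0.32], [0.017, -0.001, 0.033, -0.008, 0.133, 0.02, 0.32], [0.014, -0.001, 0.035, -0.008, 0.133, 0.02, 0.32]
| mm/row 18.630693544107327 deg/row 6.0683656836168165
```

Call:
step_arm --pt "0.035 0.006 -0.01 -0.008 0.133 0.02 0.32" --pt "0.037 0.006 -0.006 -0.008 0.133 0.02 0.32" --pt "0.036 0.006 -0.002 -0.008 0.133 0.02 0.32" --pt "0.037 0.005 0.002 -0.008 0.133 0.02 0.32" --pt "0.037 0.004 0.006 -0.008 0.133 0.02 0.32"

```text
time: 16.75
position: [0.4682, -0.0041, 0.1406]
eef_rot: [3.098, -0.174, 1.639]
contact_force: [0.8, -0.4, -0.9]
opening: 0.03
finger_force: 0.0
```

Call:
step_arm --pt "0.036 0.003 0.009 -0.008 0.133 0.02 0.32" --pt "0.034 0.003 0.014 -0.008 0.133 0.02 0.32" --pt "0.034 0.003 0.017 -0.008 0.133 0.02 0.32" --pt "0.031 0.001 0.02 -0.008 0.133 0.02 0.32" --pt "0.029 0.002 0.023 -0.008 0.133 0.02 0.32"

```text
time: 17.25
position: [0.4719, 0.0882, 0.1325]
eef_rot: [3.093, -0.699, 1.578]
contact_force: [-0.9, 0.3, -1.5]
opening: 0.03
finger_force: 0.0
```

Call:
step_arm --pt "0.026 0 0.026 -0.008 0.133 0.02 0.32" --pt "0.024 0 0.029 -0.008 0.133 0.02 0.32" --pt "0.02 -0.001 0.031 -0.008 0.133 0.02 0.32" --pt "0.017 -0.001 0.033 -0.008 0.133 0.02 0.32" --pt "0.014 -0.001 0.035 -0.008 0.133 0.02 0.32"

```text
time: 17.75
position: [0.4755, 0.1808, 0.1245]
eef_rot: [-3.115, -1.223, 1.451]
contact_force: [-1.0, 0.4, -0.4]
opening: 0.0302
finger_force: 0.0
```

```bash
cat >> fk.py <<'E'
def pre(nm):
    for i in range(3): im,D=ctrl.camera('wrist')
    W=pts(cal('wrist'),D); X,Y,Z=W[...,0],W[...,1],W[...,2]; x0=T[nm][0]
    m=(Z>.085)&(Z<.13)&(abs(X-x0)<.02)&(Y>.2)&(Y<.3)&(D>0); P=W[m]
    print(nm,m.sum(),np.percentile(P,[4,50,96],axis=0).round(4).tolist())
    p,R=pose(); print((p-pick(nm,.08)).round(4),ctrl.observe()['opening']); rows(p,R,pick(nm),RP,5,.32)
E
python3 -c "
from fk import *
pre('paddle')"
```

```text
paddle 737 [[0.476, 0.2359, 0.087], [0.4829, 0.2371, 0.1091], [0.4897, 0.2391, 0.1285]]
[-0.0038 -0.0008 -0.0084] 0.03031441430760976
[0.003, 0.002, 0.031, -0.001, 0.0, -0.003, 0.32], [0.004, 0.001, 0.032, -0.001, 0.0, -0.003, 0.32], [0.003, 0.002, 0.031, -0.001, 0.0, -0.003, 0.32], [0.003, 0.001, 0.031, -0.001, 0.0, -0.003, 0.32], [0.004, 0.002, 0.031, -0.001, 0.0, -0.003, 0.32]
| mm/row 15.737952709876843 deg/row 0.1647006517291351
```

Call:
step_arm --pt "0.005 0.002 0.031 -0.001 0 -0.003 0.32" --pt "0.005 0.002 0.031 -0.001 0 -0.003 0.32" --pt "0.003 0.002 0.031 -0.001 0 -0.003 0.32" --pt "0.003 0.001 0.031 -0.001 0 -0.003 0.32" --pt "0.001 0.001 0.031 -0.001 0 -0.003 0.32"

```text
time: 18.4
position: [0.4873, 0.2558, 0.1076]
eef_rot: [3.117, -1.217, 1.502]
contact_force: [-0.6, -0.4, 0.3]
opening: 0.0298
finger_force: 0.0
```

Call:
step_arm --pt "0 0 0 0 0 0 0.32" --pt "0 0 0 0 0 0 0" --pt "0 0 0 0 0 0 0" --pt "0 0 0 0 0 0 0" --pt "0 0 0 0 0 0 0"

```text
time: 18.9
position: [0.4865, 0.2554, 0.107]
eef_rot: [3.128, -1.221, 1.491]
contact_force: [-0.2, -0.5, 2.6]
opening: 0.0148
finger_force: 29.9
```

Call:
step_arm --pt "0 0 0 0 0 0 0" --pt "0.03 0 -0.011 0 0 0 0" --pt "0.03 0 -0.011 0 0 0 0" --pt "0.03 0 -0.011 0 0 0 0" --pt "0.03 0 -0.011 0 0 0 0"

```text
time: 19.4
position: [0.4856, 0.2557, 0.1703]
eef_rot: [3.133, -1.22, 1.487]
contact_force: [0.4, -0.4, -0.4]
opening: 0.0149
finger_force: 29.9
```

Call:
step_arm --pt "0.03 0 -0.011 0 0 0 0" --pt "0.01 0 -0.005 0 0 0 0" --pt "0 0 0 0 0 0 0" --pt "0 0 0 0 0 0 0" --pt "0 0 0 0 0 0 0"

```text
time: 19.9
position: [0.4852, 0.2553, 0.1906]
eef_rot: [3.137, -1.22, 1.483]
contact_force: [-0.9, -0.7, 0.5]
opening: 0.0145
finger_force: 29.9
```

```bash
python3 -c "
from look import *
look('s3'); transit(-.02)"
```

```text
time 19.95 held px 830 grasp [0.4842 0.2441 0.1949] open 0.014905373128737262
dir [-0.198 -0.205  0.959] extent [-0.122  0.08 ] min [0.43  0.124 0.072] max [0.536 0.279 0.27 ]
[-0.023, 0.008, -0.047, 0.009, -0.133, -0.02, 0], [-0.028, 0.007, -0.044, 0.009, -0.133, -0.02, 0], [-0.033, 0.007, -0.041, 0.009, -0.133, -0.02, 0], [-0.037, 0.006, -0.038, 0.009, -0.133, -0.02, 0], [-0.04, 0.005, -0.034, 0.009, -0.133, -0.02, 0]
[-0.044, 0.003, -0.029, 0.009, -0.133, -0.02, 0], [-0.047, 0.004, -0.024, 0.009, -0.133, -0.02, 0], [-0.049, 0.002, -0.02, 0.009, -0.133, -0.02, 0], [-0.051, 0.001, -0.014, 0.009, -0.133, -0.02, 0], [-0.053, 0.0, -0.009, 0.009, -0.133, -0.02, 0]
[-0.052, -0.0, -0.003, 0.009, -0.133, -0.02, 0], [-0.053, -0.002, 0.002, 0.009, -0.133, -0.02, 0], [-0.053, -0.002, 0.008, 0.009, -0.133, -0.02, 0], [-0.051, -0.003, 0.013, 0.009, -0.133, -0.02, 0], [-0.05, -0.003, 0.018, 0.009, -0.133, -0.02, 0]
| mm/row 26.48124104194729 deg/row 6.044233626758397
[0.018, 0.0, 0.05, 0.0, 0.0, 0.0, 0], [0.018, 0.0, 0.05, 0.0, 0.0, 0.0, 0], [0.019, 0.0, 0.05, 0.0, 0.0, 0.0, 0], [0.018, 0.0, 0.05, 0.0, 0.0, 0.0, 0], [0.018, 0.0, 0.05, 0.0, 0.0, 0.0, 0]
| mm/row 26.6 deg/row 0.0
[ 0.50969225 -0.13895654  0.14872369] [ 0.50969225 -0.13895654  0.01572369]
```

Call:
step_arm --pt "-0.023 0.008 -0.047 0.009 -0.133 -0.02 0" --pt "-0.028 0.007 -0.044 0.009 -0.133 -0.02 0" --pt "-0.033 0.007 -0.041 0.009 -0.133 -0.02 0" --pt "-0.037 0.006 -0.038 0.009 -0.133 -0.02 0" --pt "-0.04 0.005 -0.034 0.009 -0.133 -0.02 0"

```text
time: 20.45
position: [0.494, 0.1224, 0.1776]
eef_rot: [3.081, -0.691, 1.591]
contact_force: [0.6, -0.6, -0.3]
opening: 0.0149
finger_force: 29.9
```

Call:
step_arm --pt "-0.044 0.003 -0.029 0.009 -0.133 -0.02 0" --pt "-0.047 0.004 -0.024 0.009 -0.133 -0.02 0" --pt "-0.049 0.002 -0.02 0.009 -0.133 -0.02 0" --pt "-0.051 0.001 -0.014 0.009 -0.133 -0.02 0" --pt "-0.053 0 -0.009 0.009 -0.133 -0.02 0"

```text
time: 20.95
position: [0.5019, -0.0088, 0.1636]
eef_rot: [3.094, -0.165, 1.646]
contact_force: [-0.6, 0.3, -0.6]
opening: 0.0144
finger_force: 29.9
```

Call:
step_arm --pt "-0.052 0 -0.003 0.009 -0.133 -0.02 0" --pt "-0.053 -0.002 0.002 0.009 -0.133 -0.02 0" --pt "-0.053 -0.002 0.008 0.009 -0.133 -0.02 0" --pt "-0.051 -0.003 0.013 0.009 -0.133 -0.02 0" --pt "-0.05 -0.003 0.018 0.009 -0.133 -0.02 0"

```text
time: 21.45
position: [0.5103, -0.1398, 0.1495]
eef_rot: [3.136, 0.359, 1.711]
contact_force: [-0.3, -0.1, -0.3]
opening: 0.0149
finger_force: 29.9
```

Call:
step_arm --pt "0 0 0 0 0 0 0" --pt "0 0 0 0 0 0 0" --pt "0 0 0 0 0 0 0" --pt "0 0 0 0 0 0 0" --pt "0 0 0 0 0 0 0"

```text
time: 21.95
position: [0.5105, -0.1392, 0.1504]
eef_rot: [3.134, 0.355, 1.709]
contact_force: [0.4, 0.1, -0.1]
opening: 0.0145
finger_force: 29.9
```

```bash
cat >> fk.py <<'E'
def over(dx,tag):
    p,R=pose(); e=slot(dx,z=.16); s=ctrl.observe(); print((p-e).round(4),(R.inv()*RL).as_rotvec().round(3),s['opening'],s['finger_force'])
    im,D=ctrl.camera('top'); W=pts(cal('top'),D); h,sa,v=cv2.split(cv2.cvtColor(im,cv2.COLOR_BGR2HSV)); a=p-R.apply([0,0,HOLD]); d=Rz(TY).apply([0,1,0])
    L=W-a; m=(D>0)&(abs(L@Rz(TY).apply([1,0,0]))<.02)&(abs(L@d)<.14)&(abs(L[...,2])<.05)&(h>6)&(h<24)&(sa>60); t=(L@d)[m]; zz=L[...,2][m]
    print('held',m.sum(),'along',np.percentile(t,[1,99]).round(3),'slope',np.polyfit(t,zz,1).round(3) if m.sum()>5 else 0)
    rows(p,R,slot(dx),RL,10,0)
E
python3 -c "
from fk import *
over(-.02,'o2')"
```

```text
[ 0.0008 -0.0002  0.0017] [0.007 0.006 0.   ] 0.014505529467687657 29.942237734794617
held 299 along [-0.099 -0.025] slope [0.002 0.004]
[0.009, -0.0, 0.025, 0.001, 0.001, 0.0, 0], [0.01, -0.001, 0.025, 0.001, 0.001, 0.0, 0], [0.009, 0.0, 0.026, 0.001, 0.001, 0.0, 0], [0.01, -0.0, 0.025, 0.001, 0.001, 0.0, 0], [0.009, -0.0, 0.025, 0.001, 0.001, 0.0, 0]
[0.009, -0.001, 0.026, 0.001, 0.001, 0.0, 0], [0.01, 0.0, 0.025, 0.001, 0.001, 0.0, 0], [0.009, -0.0, 0.025, 0.001, 0.001, 0.0, 0], [0.009, -0.0, 0.025, 0.001, 0.001, 0.0, 0], [0.009, -0.0, 0.026, 0.001, 0.001, 0.0, 0]
| mm/row 13.47116667585024 deg/row 0.05422104666256754
```

Held level, foot at −99 mm as expected. Lower, release, retreat.

Call:
step_arm --pt "0.009 0 0.025 0 0 0 0" --pt "0.009 0 0.025 0 0 0 0" --pt "0.009 0 0.025 0 0 0 0" --pt "0.009 0 0.025 0 0 0 0" --pt "0.009 0 0.025 0 0 0 0"

```text
time: 22.5
position: [0.5102, -0.1396, 0.0816]
eef_rot: [3.137, 0.355, 1.71]
contact_force: [0.4, 0.2, -0.0]
opening: 0.0151
finger_force: 29.9
```

Call:
step_arm --pt "0.009 0 0.025 0 0 0 0" --pt "0.009 0 0.025 0 0 0 0" --pt "0.009 0 0.025 0 0 0 0" --pt "0.009 0 0.025 0 0 0 0" --pt "0.009 0 0.025 0 0 0 0"

```text
time: 23.0
position: [0.5112, -0.1403, 0.016]
eef_rot: [3.135, 0.355, 1.71]
contact_force: [-0.3, 0.3, -0.3]
opening: 0.0145
finger_force: 29.9
```

Call:
step_arm --pt "0 0 0 0 0 0 0" --pt "0 0 0 0 0 0 0.27" --pt "0 0 0 0 0 0 0.27" --pt "0 0 0 0 0 0 0.27" --pt "0 0 0 0 0 0 0.27"

```text
time: 23.5
position: [0.5118, -0.1404, 0.0179]
eef_rot: [3.134, 0.356, 1.709]
contact_force: [-0.2, -0.1, 0.4]
opening: 0.0256
finger_force: 0.0
```

Call:
step_arm --pt "0 0 -0.04 0 0 0 0.27" --pt "0 0 -0.06 0 0 0 0.27" --pt "0 0 -0.07 0 0 0 0.27" --pt "0 0 -0.07 0 0 0 0.27" --pt "0 0 -0.04 0 0 0 0.27"

```text
time: 24.0
position: [0.5049, -0.0916, 0.1522]
eef_rot: [3.129, 0.357, 1.708]
contact_force: [0.4, 0.7, 0.1]
opening: 0.0251
finger_force: 0.0
```

```bash
python3 -c "
from fk import *
tray('tr2'); topick('comb')"
```

```text
tr2 359 min [-0.029 -0.086  0.003] max [-0.012  0.034  0.029] ((-0.020265555009245872, -0.026350200176239014), (0.12017911672592163, 0.015600782819092274), 89.13067626953125)
tr2 334 min [-0.069 -0.085  0.001] max [-0.052  0.027  0.026] ((-0.06028279662132263, -0.028930410742759705), (0.11273785680532455, 0.016143538057804108), 89.36524963378906)
[0.034, 0.007, -0.009, -0.008, 0.133, 0.021, 0.32], [0.035, 0.007, -0.006, -0.008, 0.133, 0.021, 0.32], [0.036, 0.006, -0.002, -0.008, 0.133, 0.021, 0.32], [0.035, 0.005, 0.002, -0.008, 0.133, 0.021, 0.32], [0.035, 0.005, 0.006, -0.008, 0.133, 0.021, 0.32]
[0.035, 0.004, 0.009, -0.008, 0.133, 0.021, 0.32], [0.033, 0.003, 0.013, -0.008, 0.133, 0.021, 0.32], [0.032, 0.003, 0.016, -0.008, 0.133, 0.021, 0.32], [0.03, 0.002, 0.02, -0.008, 0.133, 0.021, 0.32], [0.028, 0.002, 0.023, -0.008, 0.133, 0.021, 0.32]
[0.026, 0.001, 0.025, -0.008, 0.133, 0.021, 0.32], [0.022, 0.001, 0.028, -0.008, 0.133, 0.021, 0.32], [0.02, -0.0, 0.03, -0.008, 0.133, 0.021, 0.32], [0.016, -0.001, 0.032, -0.008, 0.133, 0.021, 0.32], [0.013, -0.001, 0.034, -0.008, 0.133, 0.021, 0.32]
| mm/row 18.00191914275652 deg/row 6.076472200477174
```

Call:
step_arm --pt "0.036 0.007 -0.009 -0.008 0.133 0.02 0.32" --pt "0.036 0.007 -0.006 -0.008 0.133 0.02 0.32" --pt "0.036 0.006 -0.002 -0.008 0.133 0.02 0.32" --pt "0.036 0.005 0.002 -0.008 0.133 0.02 0.32" --pt "0.036 0.005 0.006 -0.008 0.133 0.02 0.32"

```text
time: 24.55
position: [0.5088, -0.0, 0.14]
eef_rot: [3.096, -0.173, 1.644]
contact_force: [-0.7, -0.3, -1.4]
opening: 0.03
finger_force: 0.0
```

Call:
step_arm --pt "0.036 0.004 0.009 -0.008 0.133 0.02 0.32" --pt "0.034 0.003 0.013 -0.008 0.133 0.02 0.32" --pt "0.033 0.003 0.016 -0.008 0.133 0.02 0.32" --pt "0.031 0.002 0.019 -0.008 0.133 0.02 0.32" --pt "0.029 0.002 0.022 -0.008 0.133 0.02 0.32"

```text
time: 25.05
position: [0.5131, 0.091, 0.1334]
eef_rot: [3.089, -0.698, 1.585]
contact_force: [-0.6, 0.8, -0.2]
opening: 0.0299
finger_force: 0.0
```

Call:
step_arm --pt "0.027 0.002 0.025 -0.008 0.133 0.02 0.32" --pt "0.024 0.001 0.028 -0.008 0.133 0.02 0.32" --pt "0.022 0.001 0.03 -0.008 0.133 0.02 0.32" --pt "0.018 0 0.032 -0.008 0.133 0.02 0.32" --pt "0.015 0 0.034 -0.008 0.133 0.02 0.32"

```text
time: 25.55
position: [0.5196, 0.183, 0.1288]
eef_rot: [-3.123, -1.222, 1.464]
contact_force: [0.5, -0.2, -0.4]
opening: 0.0299
finger_force: 0.0
```

```bash
python3 -c "
from fk import *
pre('comb')"
```

```text
comb 727 [[0.5209, 0.2315, 0.087], [0.5278, 0.2326, 0.1092], [0.5345, 0.2346, 0.1283]]
[-0.0037  0.0059 -0.0043] 0.029859784278806107
[0.001, 0.002, 0.029, -0.002, 0.001, -0.002, 0.32], [0.001, 0.002, 0.03, -0.002, 0.001, -0.002, 0.32], [0.001, 0.002, 0.029, -0.002, 0.001, -0.002, 0.32], [0.001, 0.001, 0.029, -0.002, 0.001, -0.002, 0.32], [0.001, 0.002, 0.03, -0.002, 0.001, -0.002, 0.32]
| mm/row 14.696713614767132 deg/row 0.14515383655043754
```

Call:
step_arm --pt "0.002 0.003 0.029 -0.002 0.001 -0.002 0.32" --pt "0.002 0.003 0.029 -0.002 0.001 -0.002 0.32" --pt "0.001 0.002 0.029 -0.002 0.001 -0.002 0.32" --pt "0.001 0.001 0.029 -0.002 0.001 -0.002 0.32" --pt "0 0 0.029 -0.002 0.001 -0.002 0.32"

```text
time: 26.2
position: [0.5299, 0.2531, 0.1072]
eef_rot: [3.125, -1.222, 1.495]
contact_force: [0.3, 0.0, -0.9]
opening: 0.0301
finger_force: 0.0
```

Call:
step_arm --pt "0 0 0 0 0 0 0.32" --pt "0 0 0 0 0 0 0" --pt "0 0 0 0 0 0 0" --pt "0 0 0 0 0 0 0" --pt "0 0 0 0 0 0 0"

```text
time: 26.7
position: [0.5302, 0.2511, 0.1073]
eef_rot: [3.128, -1.223, 1.491]
contact_force: [0.5, 0.2, -0.5]
opening: 0.0149
finger_force: 29.9
```

Call:
step_arm --pt "0 0 0 0 0 0 0" --pt "0.03 0 -0.011 0 0 0 0" --pt "0.03 0 -0.011 0 0 0 0" --pt "0.03 0 -0.011 0 0 0 0" --pt "0.03 0 -0.011 0 0 0 0"

```text
time: 27.2
position: [0.5295, 0.2512, 0.1716]
eef_rot: [3.13, -1.223, 1.49]
contact_force: [-0.6, 0.3, 0.2]
opening: 0.0147
finger_force: 29.9
```

Call:
step_arm --pt "0.03 0 -0.011 0 0 0 0" --pt "0.01 0 -0.005 0 0 0 0" --pt "0 0 0 0 0 0 0" --pt "0 0 0 0 0 0 0" --pt "0 0 0 0 0 0 0"

```text
time: 27.7
position: [0.529, 0.2507, 0.1916]
eef_rot: [3.135, -1.223, 1.485]
contact_force: [-0.2, 0.3, -0.6]
opening: 0.015
finger_force: 29.9
```

```bash
python3 -c "
from look import *
look('s4'); transit(.02)"
```

```text
time 27.75 held px 513 grasp [0.528  0.2395 0.1957] open 0.014800304495337879
dir [-0.06  -0.42   0.905] extent [-0.12   0.096] min [0.474 0.12  0.072] max [0.654 0.271 0.263]
[-0.023, 0.007, -0.046, 0.009, -0.133, -0.02, 0], [-0.027, 0.007, -0.043, 0.009, -0.133, -0.02, 0], [-0.032, 0.006, -0.04, 0.009, -0.133, -0.02, 0], [-0.036, 0.005, -0.037, 0.009, -0.133, -0.02, 0], [-0.04, 0.004, -0.032, 0.009, -0.133, -0.02, 0]
[-0.043, 0.004, -0.029, 0.009, -0.133, -0.02, 0], [-0.045, 0.002, -0.024, 0.009, -0.133, -0.02, 0], [-0.048, 0.002, -0.019, 0.009, -0.133, -0.02, 0], [-0.05, 0.001, -0.013, 0.009, -0.133, -0.02, 0], [-0.051, -0.0, -0.009, 0.009, -0.133, -0.02, 0]
[-0.052, -0.001, -0.003, 0.009, -0.133, -0.02, 0], [-0.051, -0.002, 0.002, 0.009, -0.133, -0.02, 0], [-0.051, -0.003, 0.008, 0.009, -0.133, -0.02, 0], [-0.05, -0.003, 0.013, 0.009, -0.133, -0.02, 0], [-0.048, -0.004, 0.018, 0.009, -0.133, -0.02, 0]
| mm/row 25.807859722313015 deg/row 6.053899326374068
[0.018, 0.0, 0.05, 0.0, 0.0, 0.0, 0], [0.018, 0.0, 0.05, 0.0, 0.0, 0.0, 0], [0.019, 0.0, 0.05, 0.0, 0.0, 0.0, 0], [0.018, 0.0, 0.05, 0.0, 0.0, 0.0, 0], [0.018, 0.0, 0.05, 0.0, 0.0, 0.0, 0]
| mm/row 26.6 deg/row 0.0
[ 0.54931263 -0.13345876  0.14872369] [ 0.54931263 -0.13345876  0.01572369]
```

Call:
step_arm --pt "-0.023 0.007 -0.046 0.009 -0.133 -0.02 0" --pt "-0.027 0.007 -0.043 0.009 -0.133 -0.02 0" --pt "-0.032 0.006 -0.04 0.009 -0.133 -0.02 0" --pt "-0.036 0.005 -0.037 0.009 -0.133 -0.02 0" --pt "-0.04 0.004 -0.032 0.009 -0.133 -0.02 0"

```text
time: 28.25
position: [0.5361, 0.1213, 0.1778]
eef_rot: [3.08, -0.693, 1.591]
contact_force: [0.0, -0.3, 0.1]
opening: 0.0148
finger_force: 29.9
```

Call:
step_arm --pt "-0.043 0.004 -0.029 0.009 -0.133 -0.02 0" --pt "-0.045 0.002 -0.024 0.009 -0.133 -0.02 0" --pt "-0.048 0.002 -0.019 0.009 -0.133 -0.02 0" --pt "-0.05 0.001 -0.013 0.009 -0.133 -0.02 0" --pt "-0.051 0 -0.009 0.009 -0.133 -0.02 0"

```text
time: 28.75
position: [0.5432, -0.0064, 0.1639]
eef_rot: [3.093, -0.168, 1.646]
contact_force: [-0.9, -0.0, 0.4]
opening: 0.0145
finger_force: 29.9
```

Call:
step_arm --pt "-0.052 -0.001 -0.003 0.009 -0.133 -0.02 0" --pt "-0.051 -0.002 0.002 0.009 -0.133 -0.02 0" --pt "-0.051 -0.003 0.008 0.009 -0.133 -0.02 0" --pt "-0.05 -0.003 0.013 0.009 -0.133 -0.02 0" --pt "-0.048 -0.004 0.018 0.009 -0.133 -0.02 0"

```text
time: 29.25
position: [0.5498, -0.134, 0.1493]
eef_rot: [3.135, 0.356, 1.71]
contact_force: [0.3, 0.5, -1.5]
opening: 0.0148
finger_force: 29.9
```

Call:
step_arm --pt "0 0 0 0 0 0 0" --pt "0 0 0 0 0 0 0" --pt "0 0 0 0 0 0 0" --pt "0 0 0 0 0 0 0" --pt "0 0 0 0 0 0 0"

```text
time: 29.75
position: [0.55, -0.1335, 0.1502]
eef_rot: [3.133, 0.353, 1.708]
contact_force: [0.8, -0.5, -0.5]
opening: 0.015
finger_force: 29.9
```

```bash
python3 -c "
from fk import *
over(.02,'o3')"
```

```text
[ 0.0007 -0.0001  0.0015] [ 0.008  0.004 -0.001] 0.014985525475985417 29.890987873077393
held 318 along [-0.099 -0.021] slope [0.003 0.005]
[0.009, -0.0, 0.025, 0.001, 0.0, -0.0, 0], [0.01, -0.001, 0.025, 0.001, 0.0, -0.0, 0], [0.009, 0.0, 0.026, 0.001, 0.0, -0.0, 0], [0.009, -0.0, 0.025, 0.001, 0.0, -0.0, 0], [0.01, -0.001, 0.025, 0.001, 0.0, -0.0, 0]
[0.009, 0.0, 0.025, 0.001, 0.0, -0.0, 0], [0.009, -0.0, 0.026, 0.001, 0.0, -0.0, 0], [0.01, -0.0, 0.025, 0.001, 0.0, -0.0, 0], [0.009, -0.0, 0.025, 0.001, 0.0, -0.0, 0], [0.009, -0.001, 0.025, 0.001, 0.0, -0.0, 0]
| mm/row 13.452710265652662 deg/row 0.05254706763744813
```

Call:
step_arm --pt "0.009 0 0.025 0 0 0 0" --pt "0.009 0 0.025 0 0 0 0" --pt "0.009 0 0.025 0 0 0 0" --pt "0.009 0 0.025 0 0 0 0" --pt "0.009 0 0.025 0 0 0 0"

```text
time: 30.3
position: [0.5498, -0.1338, 0.0814]
eef_rot: [3.136, 0.353, 1.709]
contact_force: [0.6, 0.2, -0.8]
opening: 0.0147
finger_force: 29.9
```

Call:
step_arm --pt "0.009 0 0.025 0 0 0 0" --pt "0.009 0 0.025 0 0 0 0" --pt "0.009 0 0.025 0 0 0 0" --pt "0.009 0 0.025 0 0 0 0" --pt "0.009 0 0.025 0 0 0 0"

```text
time: 30.8
position: [0.5508, -0.1343, 0.0158]
eef_rot: [3.134, 0.353, 1.709]
contact_force: [-0.5, -0.4, -0.2]
opening: 0.0146
finger_force: 29.9
```

Call:
step_arm --pt "0 0 0 0 0 0 0" --pt "0 0 0 0 0 0 0.27" --pt "0 0 0 0 0 0 0.27" --pt "0 0 0 0 0 0 0.27" --pt "0 0 0 0 0 0 0.27"

```text
time: 31.3
position: [0.5514, -0.1344, 0.0178]
eef_rot: [3.132, 0.354, 1.708]
contact_force: [0.4, 0.1, 0.0]
opening: 0.0254
finger_force: 0.0
```

Call:
step_arm --pt "0 0 -0.04 0 0 0 0.27" --pt "0 0 -0.06 0 0 0 0.27" --pt "0 0 -0.07 0 0 0 0.27" --pt "0 0 -0.07 0 0 0 0.27" --pt "0 0 -0.04 0 0 0 0.27"

```text
time: 31.8
position: [0.5444, -0.0859, 0.1522]
eef_rot: [3.128, 0.354, 1.708]
contact_force: [0.4, 0.1, 0.6]
opening: 0.0256
finger_force: 0.0
```

```bash
python3 -c "
from fk import *
tray('tr3')
p,R=pose(); m=np.array([.60,.06,.2]); e=pick('ball',.08)
M=Slerp([0,1],Ro.concatenate([R,RP]))(.5)
rows(p,R,m,M,10,.32); rows(m,M,e,RP,10,.32)
"
```

```text
tr3 346 min [ 0.013 -0.087  0.003] max [0.029 0.034 0.029] ((0.02126118168234825, -0.026794645935297012), (0.015230090357363224, 0.12097680568695068), 0.4320286512374878)
tr3 362 min [-0.029 -0.087  0.002] max [-0.012  0.033  0.03 ] ((-0.020395562052726746, -0.02679399773478508), (0.1199994832277298, 0.01548012439161539), 89.12073516845703)
tr3 336 min [-0.069 -0.084  0.002] max [-0.052  0.029  0.027] ((-0.06034728139638901, -0.02749989926815033), (0.1133982390165329, 0.016045082360506058), 89.13224792480469)
[0.023, 0.015, -0.018, -0.006, 0.1, 0.016, 0.32], [0.024, 0.015, -0.015, -0.006, 0.1, 0.016, 0.32], [0.025, 0.014, -0.014, -0.006, 0.1, 0.016, 0.32], [0.026, 0.015, -0.012, -0.006, 0.1, 0.016, 0.32], [0.028, 0.014, -0.009, -0.006, 0.1, 0.016, 0.32]
[0.028, 0.013, -0.007, -0.006, 0.1, 0.016, 0.32], [0.029, 0.014, -0.005, -0.006, 0.1, 0.016, 0.32], [0.03, 0.013, -0.003, -0.006, 0.1, 0.016, 0.32], [0.03, 0.012, 0.0, -0.006, 0.1, 0.016, 0.32], [0.029, 0.012, 0.003, -0.006, 0.1, 0.016, 0.32]
| mm/row 16.145683406876312 deg/row 4.549937108958338
[0.013, 0.01, 0.022, -0.006, 0.1, 0.016, 0.32], [0.011, 0.01, 0.023, -0.006, 0.1, 0.016, 0.32], [0.01, 0.009, 0.023, -0.006, 0.1, 0.016, 0.32], [0.008, 0.009, 0.025, -0.006, 0.1, 0.016, 0.32], [0.006, 0.009, 0.025, -0.006, 0.1, 0.016, 0.32]
[0.004, 0.009, 0.025, -0.006, 0.1, 0.016, 0.32], [0.002, 0.009, 0.026, -0.006, 0.1, 0.016, 0.32], [0.001, 0.009, 0.026, -0.006, 0.1, 0.016, 0.32], [-0.002, 0.008, 0.026, -0.006, 0.1, 0.016, 0.32], [-0.003, 0.008, 0.026, -0.006, 0.1, 0.016, 0.32]
| mm/row 13.638853438888837 deg/row 4.549937108958334
```

Call:
step_arm --pt "0.023 0.015 -0.018 -0.006 0.1 0.016 0.32" --pt "0.024 0.015 -0.016 -0.006 0.1 0.016 0.32" --pt "0.025 0.015 -0.014 -0.006 0.1 0.016 0.32" --pt "0.026 0.015 -0.012 -0.006 0.1 0.016 0.32" --pt "0.028 0.014 -0.009 -0.006 0.1 0.016 0.32"

```text
time: 32.35
position: [0.5715, -0.0134, 0.1708]
eef_rot: [3.101, -0.044, 1.654]
contact_force: [1.5, 0.2, -0.1]
opening: 0.0299
finger_force: 0.0
```

Call:
step_arm --pt "0.028 0.013 -0.007 -0.006 0.1 0.016 0.32" --pt "0.029 0.014 -0.005 -0.006 0.1 0.016 0.32" --pt "0.03 0.013 -0.003 -0.006 0.1 0.016 0.32" --pt "0.03 0.013 0 -0.006 0.1 0.016 0.32" --pt "0.03 0.012 0.003 -0.006 0.1 0.016 0.32"

```text
time: 32.85
position: [0.5991, 0.0594, 0.1928]
eef_rot: [3.089, -0.439, 1.608]
contact_force: [0.4, 0.2, -0.2]
opening: 0.0299
finger_force: 0.0
```

Call:
step_arm --pt "0.014 0.01 0.022 -0.006 0.1 0.016 0.32" --pt "0.012 0.01 0.023 -0.006 0.1 0.016 0.32" --pt "0.01 0.01 0.023 -0.006 0.1 0.016 0.32" --pt "0.008 0.009 0.025 -0.006 0.1 0.016 0.32" --pt "0.006 0.009 0.025 -0.006 0.1 0.016 0.32"

```text
time: 33.35
position: [0.625, 0.113, 0.1581]
eef_rot: [3.098, -0.834, 1.553]
contact_force: [-0.2, -0.6, 0.3]
opening: 0.03
finger_force: 0.0
```

Call:
step_arm --pt "0.004 0.009 0.025 -0.006 0.1 0.016 0.32" --pt "0.003 0.009 0.025 -0.006 0.1 0.016 0.32" --pt "0.001 0.009 0.025 -0.006 0.1 0.016 0.32" --pt "-0.001 0.009 0.025 -0.006 0.1 0.016 0.32" --pt "-0.002 0.008 0.025 -0.006 0.1 0.016 0.32"

```text
time: 33.85
position: [0.6513, 0.1651, 0.1259]
eef_rot: [-3.104, -1.227, 1.433]
contact_force: [0.3, 0.6, -0.3]
opening: 0.0302
finger_force: 0.0
```

```bash
python3 -c "
from fk import *
pre('ball'); print(ctrl.observe()['joint_positions'].round(2))"
```

```text
ball 745 [[0.6513, 0.2196, 0.087], [0.6582, 0.2206, 0.1093], [0.6653, 0.223, 0.1285]]
[-0.0019 -0.0005 -0.0074] 0.030239435425107587
[0.003, 0.001, 0.031, 0.001, -0.001, -0.005, 0.32], [0.003, 0.0, 0.032, 0.001, -0.001, -0.005, 0.32], [0.002, 0.001, 0.031, 0.001, -0.001, -0.005, 0.32], [0.003, 0.001, 0.031, 0.001, -0.001, -0.005, 0.32], [0.003, 0.0, 0.031, 0.001, -0.001, -0.005, 0.32]
| mm/row 15.694903909168469 deg/row 0.22728200508029542
[-0.35  0.52  1.47  1.15  1.64 -0.47]
```

Call:
step_arm --pt "0.004 0.001 0.031 0.001 -0.001 -0.005 0.32" --pt "0.004 0.001 0.031 0.001 -0.001 -0.005 0.32" --pt "0.003 0.001 0.031 0.001 -0.001 -0.005 0.32" --pt "0.002 0.001 0.031 0.001 -0.001 -0.005 0.32" --pt "0.001 0 0.031 0.001 -0.001 -0.005 0.32"

```text
time: 34.5
position: [0.66, 0.242, 0.1074]
eef_rot: [3.121, -1.221, 1.501]
contact_force: [-0.1, 0.3, -0.2]
opening: 0.0305
finger_force: 0.0
```

Call:
step_arm --pt "0 0 0 0 0 0 0.32" --pt "0 0 0 0 0 0 0" --pt "0 0 0 0 0 0 0" --pt "0 0 0 0 0 0 0" --pt "0 0 0 0 0 0 0"

```text
time: 35.0
position: [0.6603, 0.2394, 0.1072]
eef_rot: [3.125, -1.221, 1.496]
contact_force: [-0.2, -0.4, -0.8]
opening: 0.0147
finger_force: 29.9
```

Call:
step_arm --pt "0 0 0 0 0 0 0" --pt "0.03 0 -0.011 0 0 0 0" --pt "0.03 0 -0.011 0 0 0 0" --pt "0.03 0 -0.011 0 0 0 0" --pt "0.03 0 -0.011 0 0 0 0"

```text
time: 35.5
position: [0.6599, 0.24, 0.1736]
eef_rot: [3.119, -1.222, 1.502]
contact_force: [0.2, -0.5, 0.2]
opening: 0.0146
finger_force: 29.9
```

Call:
step_arm --pt "0.03 0 -0.011 0 0 0 0" --pt "0.03 0 -0.011 0 0 0 0" --pt "0.03 0 -0.011 0 0 0 0" --pt "0.03 0 -0.011 0 0 0 0" --pt "0 0 0 0 0 0 0"

```text
time: 36.0
position: [0.6601, 0.2399, 0.2387]
eef_rot: [3.108, -1.222, 1.512]
contact_force: [1.1, -0.1, -0.1]
opening: 0.0149
finger_force: 29.9
```

```bash
python3 -c "
from look import *
look('s5')
p,R=pose(); m=np.array([.61,.05,.25]); e=slot(.06,z=.17)
M=Slerp([0,1],Ro.concatenate([R,RL]))(.5)
rows(p,R,m,M,10,0); rows(m,M,e,RL,10,0)
"
```

```text
time 36.05 held px 416 grasp [0.6587 0.2285 0.2408] open 0.014709026977074775
dir [-0.04   0.909 -0.414] extent [-0.124  0.021] min [0.608 0.11  0.18 ] max [0.732 0.238 0.31 ]
[-0.011, -0.006, -0.037, 0.007, -0.099, -0.014, 0], [-0.013, -0.007, -0.037, 0.007, -0.099, -0.014, 0], [-0.016, -0.007, -0.035, 0.007, -0.099, -0.014, 0], [-0.019, -0.008, -0.033, 0.007, -0.099, -0.014, 0], [-0.021, -0.008, -0.033, 0.007, -0.099, -0.014, 0]
[-0.024, -0.008, -0.03, 0.007, -0.099, -0.014, 0], [-0.026, -0.009, -0.028, 0.007, -0.099, -0.014, 0], [-0.028, -0.009, -0.026, 0.007, -0.099, -0.014, 0], [-0.029, -0.01, -0.024, 0.007, -0.099, -0.014, 0], [-0.032, -0.01, -0.022, 0.007, -0.099, -0.014, 0]
| mm/row 19.66290423518746 deg/row 4.5325161141165085
[-0.04, -0.006, 0.001, 0.007, -0.099, -0.014, 0], [-0.039, -0.007, 0.005, 0.007, -0.099, -0.014, 0], [-0.039, -0.006, 0.007, 0.007, -0.099, -0.014, 0], [-0.038, -0.008, 0.011, 0.007, -0.099, -0.014, 0], [-0.037, -0.007, 0.013, 0.007, -0.099, -0.014, 0]
[-0.036, -0.008, 0.017, 0.007, -0.099, -0.014, 0], [-0.035, -0.008, 0.019, 0.007, -0.099, -0.014, 0], [-0.032, -0.009, 0.022, 0.007, -0.099, -0.014, 0], [-0.031, -0.009, 0.024, 0.007, -0.099, -0.014, 0], [-0.029, -0.008, 0.027, 0.007, -0.099, -0.014, 0]
| mm/row 20.111014922016633 deg/row 4.532516114116504
```

Call:
step_arm --pt "-0.011 -0.006 -0.037 0.007 -0.099 -0.014 0" --pt "-0.013 -0.007 -0.037 0.007 -0.099 -0.014 0" --pt "-0.016 -0.007 -0.035 0.007 -0.099 -0.014 0" --pt "-0.019 -0.008 -0.033 0.007 -0.099 -0.014 0" --pt "-0.021 -0.008 -0.033 0.007 -0.099 -0.014 0"

```text
time: 36.55
position: [0.6339, 0.1438, 0.2406]
eef_rot: [3.089, -0.828, 1.571]
contact_force: [0.3, 0.8, -0.7]
opening: 0.0149
finger_force: 29.9
```

Call:
step_arm --pt "-0.024 -0.008 -0.03 0.007 -0.099 -0.014 0" --pt "-0.026 -0.009 -0.028 0.007 -0.099 -0.014 0" --pt "-0.028 -0.009 -0.026 0.007 -0.099 -0.014 0" --pt "-0.029 -0.01 -0.024 0.007 -0.099 -0.014 0" --pt "-0.032 -0.01 -0.022 0.007 -0.099 -0.014 0"

```text
time: 37.05
position: [0.6092, 0.049, 0.2472]
eef_rot: [3.091, -0.437, 1.615]
contact_force: [0.8, 0.1, -0.6]
opening: 0.015
finger_force: 29.9
```

Call:
step_arm --pt "-0.04 -0.006 0.001 0.007 -0.099 -0.014 0" --pt "-0.039 -0.007 0.005 0.007 -0.099 -0.014 0" --pt "-0.039 -0.006 0.007 0.007 -0.099 -0.014 0" --pt "-0.038 -0.008 0.011 0.007 -0.099 -0.014 0" --pt "-0.037 -0.007 0.013 0.007 -0.099 -0.014 0"

```text
time: 37.55
position: [0.5984, -0.0394, 0.2009]
eef_rot: [3.109, -0.046, 1.655]
contact_force: [0.5, 0.2, -0.1]
opening: 0.0147
finger_force: 29.9
```

Call:
step_arm --pt "-0.036 -0.008 0.017 0.007 -0.099 -0.014 0" --pt "-0.035 -0.008 0.019 0.007 -0.099 -0.014 0" --pt "-0.032 -0.009 0.022 0.007 -0.099 -0.014 0" --pt "-0.031 -0.009 0.024 0.007 -0.099 -0.014 0" --pt "-0.029 -0.008 0.027 0.007 -0.099 -0.014 0"

```text
time: 38.05
position: [0.5875, -0.1281, 0.1548]
eef_rot: [-3.139, 0.343, 1.704]
contact_force: [0.5, -0.4, -0.8]
opening: 0.0147
finger_force: 29.9
```

Call:
step_arm --pt "0 0 0 0 0 0 0" --pt "0 0 0 0 0 0 0" --pt "0 0 0 0 0 0 0" --pt "0 0 0 0 0 0 0" --pt "0 0 0 0 0 0 0"

```text
time: 38.55
position: [0.5885, -0.1278, 0.1571]
eef_rot: [3.14, 0.341, 1.702]
contact_force: [-0.3, 0.6, -0.0]
opening: 0.015
finger_force: 29.9
```

```bash
python3 -c "
from fk import *
over(.06,'o4')"
```

```text
[-0.0004  0.0001  0.0083] [-0.    -0.008 -0.007] 0.014984047192204704 29.9408358335495
held 309 along [-0.099 -0.024] slope [0.024 0.005]
[0.009, 0.0, 0.027, -0.0, -0.001, -0.001, 0], [0.01, 0.0, 0.026, -0.0, -0.001, -0.001, 0], [0.009, 0.0, 0.027, -0.0, -0.001, -0.001, 0], [0.01, 0.0, 0.027, -0.0, -0.001, -0.001, 0], [0.009, 0.0, 0.026, -0.0, -0.001, -0.001, 0]
[0.01, 0.0, 0.027, -0.0, -0.001, -0.001, 0], [0.009, 0.0, 0.026, -0.0, -0.001, -0.001, 0], [0.01, 0.0, 0.027, -0.0, -0.001, -0.001, 0], [0.009, 0.001, 0.027, -0.0, -0.001, -0.001, 0], [0.01, -0.0, 0.026, -0.0, -0.001, -0.001, 0]
| mm/row 14.133625872003208 deg/row 0.060005694728115365
```

Call:
step_arm --pt "0.009 0 0.026 0 -0.001 -0.001 0" --pt "0.01 0 0.026 0 -0.001 -0.001 0" --pt "0.009 0 0.026 0 -0.001 -0.001 0" --pt "0.01 0 0.026 0 -0.001 -0.001 0" --pt "0.009 0 0.026 0 -0.001 -0.001 0"

```text
time: 39.1
position: [0.5874, -0.1273, 0.085]
eef_rot: [-3.139, 0.345, 1.708]
contact_force: [0.9, 0.8, -0.8]
opening: 0.0147
finger_force: 29.9
```

Call:
step_arm --pt "0.01 0 0.026 0 -0.001 -0.001 0" --pt "0.009 0 0.026 0 -0.001 -0.001 0" --pt "0.01 0 0.026 0 -0.001 -0.001 0" --pt "0.009 0 0.026 0 -0.001 -0.001 0" --pt "0.01 0 0.026 0 -0.001 -0.001 0"

```text
time: 39.6
position: [0.5878, -0.1269, 0.0167]
eef_rot: [-3.139, 0.349, 1.711]
contact_force: [-0.3, 0.0, -0.5]
opening: 0.0146
finger_force: 29.9
```

Call:
step_arm --pt "0 0 0 0 0 0 0" --pt "0 0 0 0 0 0 0.27" --pt "0 0 0 0 0 0 0.27" --pt "0 0 0 0 0 0 0.27" --pt "0 0 0 0 0 0 0.27"

```text
time: 40.1
position: [0.5884, -0.127, 0.0188]
eef_rot: [-3.141, 0.349, 1.71]
contact_force: [0.2, 0.4, -0.6]
opening: 0.0253
finger_force: 0.0
```

Call:
step_arm --pt "0 0 -0.04 0 0 0 0.27" --pt "0 0 -0.06 0 0 0 0.27" --pt "0 0 -0.07 0 0 0 0.27" --pt "0 0 -0.07 0 0 0 0.27" --pt "0 0 -0.07 0 0 0 0.27"

```text
time: 40.6
position: [0.5807, -0.074, 0.1653]
eef_rot: [-3.14, 0.349, 1.711]
contact_force: [-0.3, 0.2, -1.0]
opening: 0.0251
finger_force: 0.0
```

Call:
step_arm --pt "-0.05 -0.06 -0.06 0 0 0 0.4" --pt "-0.05 -0.08 0 0 0 0 0.4" --pt "-0.05 -0.08 0 0 0 0 0.4" --pt "-0.05 -0.08 0 0 0 0 0.4" --pt "0 -0.08 0 0 0 0 0.6"

```text
time: 41.1
position: [0.4034, -0.1858, 0.2285]
eef_rot: [3.141, 0.352, 1.708]
contact_force: [0.2, -0.1, 0.4]
opening: 0.0421
finger_force: 0.0
```

```bash
python3 -c "
from fk import *
for i in range(2): ctrl.camera('top')
tray('tr4')
a=cv2.imread('pics/tr4.png'); s,_=ctrl.camera('scene')
cv2.imwrite('pics/m4.png',np.vstack([cv2.resize(a[150:310,190:490],(560,299)),cv2.resize(s[60:320,130:450],(560,300),interpolation=3)]))
print(ctrl.observe()['position'],ctrl.observe()['eef_rot'],ctrl.observe()['time'])"
```

```text
tr4 479 min [ 0.047 -0.086  0.002] max [0.067 0.077 0.028] ((0.057171016931533813, -0.004879079759120941), (0.01892537996172905, 0.16320239007472992), 0.16793812811374664)
tr4 452 min [ 0.013 -0.092  0.002] max [0.029 0.078 0.039] ((0.021257173269987106, -0.006530791521072388), (0.17001426219940186, 0.015566862188279629), 89.9612045288086)
tr4 499 min [-0.029 -0.089  0.002] max [-0.012  0.087  0.038] ((-0.01992500200867653, -0.0010467469692230225), (0.17554689943790436, 0.015753546729683876), 89.2309799194336)
tr4 216 min [-0.068 -0.008  0.003] max [-0.052  0.09   0.031] ((-0.059289876371622086, 0.04101410135626793), (0.09743276238441467, 0.016037601977586746), 89.16371154785156)
[ 0.40432145 -0.18385037  0.22719268] [3.14132497 0.34976489 1.70917057] 41.3
```

View pics/m4.png

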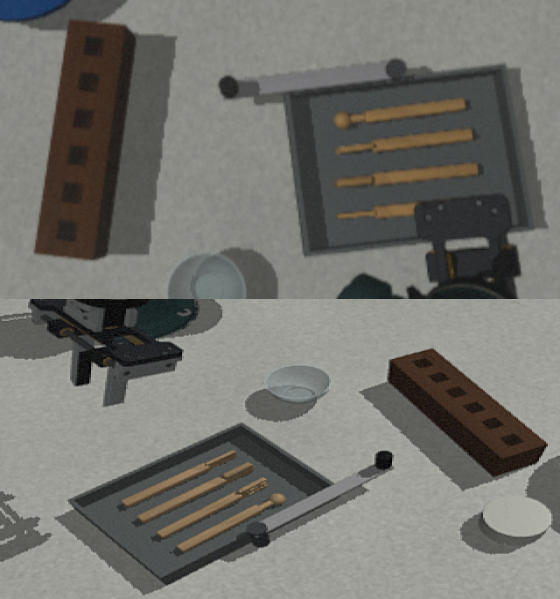

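```bash
python3 -c "
from fk import *
p,R=pose(); K=[.6088,.0655,.16]; RV=RY(np.pi,0,1.72)
im,D=ctrl.camera('top'); W=pts(cal('top'),D); m=(abs(W[...,2]-.092)<.008)&(abs(W[...,0]-.61)<.03)&(abs(W[...,1]-.066)<.03); print('knob',m.sum(),cv2.minEnclosingCircle(W[m][:,:2].astype(np.float32)))
rows(p,R,K,RV,10,.6); rows(K,RV,[.6088,.0655,.069],RV,5,.6)"
```

```text
knob 81 ((0.6093606352806091, 0.06592991203069687), 0.010891437530517578)
[0.046, 0.047, -0.002, -0.0, 0.045, -0.001, 0.6], [0.045, 0.048, -0.001, -0.0, 0.045, -0.001, 0.6], [0.046, 0.047, 0.001, -0.0, 0.045, -0.001, 0.6], [0.046, 0.048, 0.002, -0.0, 0.045, -0.001, 0.6], [0.045, 0.047, 0.004, -0.0, 0.045, -0.001, 0.6]
[0.045, 0.048, 0.006, -0.0, 0.045, -0.001, 0.6], [0.045, 0.047, 0.007, -0.0, 0.045, -0.001, 0.6], [0.045, 0.048, 0.009, -0.0, 0.045, -0.001, 0.6], [0.044, 0.048, 0.011, -0.0, 0.045, -0.001, 0.6], [0.044, 0.047, 0.012, -0.0, 0.045, -0.001, 0.6]
| mm/row 32.939632615078686 deg/row 2.004948031541142
[0.0, -0.0, 0.036, 0.0, 0.0, 0.0, 0.6], [0.0, -0.0, 0.037, 0.0, 0.0, 0.0, 0.6], [0.0, -0.0, 0.036, 0.0, 0.0, 0.0, 0.6], [0.0, -0.0, 0.037, 0.0, 0.0, 0.0, 0.6], [0.0, -0.0, 0.036, 0.0, 0.0, 0.0, 0.6]
| mm/row 18.2 deg/row 0.0
```

Call:
step_arm --pt "0.046 0.047 -0.002 0 0.045 -0.001 0.6" --pt "0.046 0.047 -0.001 0 0.045 -0.001 0.6" --pt "0.046 0.047 0.001 0 0.045 -0.001 0.6" --pt "0.046 0.048 0.002 0 0.045 -0.001 0.6" --pt "0.045 0.048 0.004 0 0.045 -0.001 0.6"

```text
time: 41.85
position: [0.5084, -0.0564, 0.1916]
eef_rot: [-3.137, 0.171, 1.717]
contact_force: [1.2, -0.3, -0.3]
opening: 0.0568
finger_force: 0.0
```

Call:
step_arm --pt "0.045 0.048 0.006 0 0.045 -0.001 0.6" --pt "0.045 0.047 0.007 0 0.045 -0.001 0.6" --pt "0.045 0.048 0.009 0 0.045 -0.001 0.6" --pt "0.044 0.048 0.011 0 0.045 -0.001 0.6" --pt "0.044 0.047 0.012 0 0.045 -0.001 0.6"

```text
time: 42.35
position: [0.6101, 0.0686, 0.1567]
eef_rot: [-3.137, -0.006, 1.72]
contact_force: [-0.6, -0.3, 0.1]
opening: 0.0562
finger_force: 0.0
```

Call:
step_arm --pt "0 0 0 0 0 0 0.6" --pt "0 0 0 0 0 0 0.6" --pt "0 0 0 0 0 0 0.6" --pt "0 0 0 0 0 0 0.6" --pt "0 0 0 0 0 0 0.6"

```text
time: 42.85
position: [0.6081, 0.0659, 0.1591]
eef_rot: [-3.139, -0.004, 1.717]
contact_force: [0.2, -0.3, -0.0]
opening: 0.0565
finger_force: 0.0
```

```bash
python3 -c "
from fk import *
tray('tr5')
p,R=pose(); print(p,R.as_euler('xyz'),ctrl.observe()['joint_positions'].round(2)); rows(p,R,[.609,.0657,.069],RY(np.pi,0,1.72),10,.6)"
```

```text
tr5 464 min [ 0.047 -0.086  0.001] max [0.067 0.076 0.03 ] ((0.05716792121529579, -0.0048227012157440186), (0.01860298030078411, 0.16259077191352844), 0.4137287735939026)
tr5 448 min [ 0.014 -0.088  0.002] max [0.029 0.079 0.038] ((0.02136409841477871, -0.004550352692604065), (0.015320304781198502, 0.16695380210876465), 0.02999686822295189)
tr5 491 min [-0.029 -0.089  0.002] max [-0.012  0.087  0.038] ((-0.019816942512989044, -0.0011141002178192139), (0.1757194548845291, 0.01571778953075409), 89.13533782958984)
tr5 460 min [-0.069 -0.085  0.001] max [-0.052  0.09   0.03 ] ((-0.05991073325276375, 0.0024271905422210693), (0.17439739406108856, 0.016038769856095314), 89.24685668945312)
[0.60810282 0.0659068  0.15913303] [-3.13896396 -0.00425811  1.71725069] [ 0.01  0.24  1.29  0.    1.62 -0.13]
[-0.0, 0.0, 0.018, -0.0, -0.001, -0.0, 0.6], [-0.0, 0.0, 0.018, -0.0, -0.001, -0.0, 0.6], [-0.0, 0.001, 0.018, -0.0, -0.001, -0.0, 0.6], [-0.0, -0.0, 0.018, -0.0, -0.001, -0.0, 0.6], [-0.001, 0.0, 0.018, -0.0, -0.001, -0.0, 0.6]
[0.0, 0.0, 0.018, -0.0, -0.001, -0.0, 0.6], [0.0, 0.001, 0.018, -0.0, -0.001, -0.0, 0.6], [0.0, -0.0, 0.018, -0.0, -0.001, -0.0, 0.6], [0.0, -0.0, 0.018, -0.0, -0.001, -0.0, 0.6], [0.0, 0.0, 0.018, -0.0, -0.001, -0.0, 0.6]
| mm/row 9.013773313059223 deg/row 0.03269850360710146
```

Call:
step_arm --pt "0 0 0.036 0 0 0 0.6" --pt "0 0 0.036 0 0 0 0.6" --pt "0 0 0.036 0 0 0 0.6" --pt "0 0.001 0.036 0 0 0 0.6" --pt "0 0.001 0.036 0 0 0 0.6"

```text
time: 43.4
position: [0.6087, 0.0665, 0.0683]
eef_rot: [-3.139, -0.004, 1.717]
contact_force: [-0.8, 0.4, -0.1]
opening: 0.0559
finger_force: 0.0
```

Call:
step_arm --pt "0 0 0 0 0 0 0" --pt "0 0 0 0 0 0 0" --pt "0 0 0 0 0 0 0" --pt "0 0 0 0 0 0 0" --pt "0 0 0 0 0 0 0"

```text
time: 43.9
position: [0.6089, 0.0667, 0.0697]
eef_rot: [-3.138, -0.004, 1.718]
contact_force: [-1.4, -0.7, 4.0]
opening: 0.0216
finger_force: 30.0
```

Call:
step_arm --pt "0 0 0 0 0 0 0" --pt "0 0 0 0 0 0 0" --pt "0 0 0 0 0 0 0" --pt "0 0 0 0 0 0 0" --pt "0 0 0 0 0 0 0"

```text
time: 44.4
position: [0.6089, 0.0667, 0.0697]
eef_rot: [-3.139, -0.004, 1.718]
contact_force: [-3.3, -1.0, 6.0]
opening: 0.0211
finger_force: 30.0
```

```bash
python3 - <<'E'
from h import *
p,R=pose(); H=np.array([.637,-.132]); a0=np.arctan2(p[1]-H[1],p[0]-H[0]); r=np.hypot(*(p[:2]-H)); print(p,r,np.degrees(a0))
da=np.radians(4.3)
q0=np.r_[H+r*np.array([np.cos(a0),np.sin(a0)]),p[2]]; q1=np.r_[H+r*np.array([np.cos(a0+da),np.sin(a0+da)]),p[2]]
print(R.inv().apply(q1-q0)/.5, R.inv().apply([0,0,da])/(np.pi/4))
E
```

```text
[0.60892605 0.06672877 0.06971477] 0.2007019406981023 98.04083265246787
[-9.28850429e-04 -3.01035035e-02  8.63863367e-05] [ 0.00040734 -0.00028678 -0.09555426]
```

Call:
step_arm --pt "-0.0009 -0.03 0 0 0 -0.0955 0" --pt "-0.0009 -0.03 0 0 0 -0.0955 0" --pt "-0.0009 -0.03 0 0 0 -0.0955 0" --pt "-0.0009 -0.03 0 0 0 -0.0955 0" --pt "-0.0009 -0.03 0 0 0 -0.0955 0"

```text
time: 44.9
position: [0.5386, 0.0432, 0.0697]
eef_rot: [3.141, -0.005, 2.096]
contact_force: [0.1, 0.6, 3.5]
opening: 0.0212
finger_force: 30.0
```

Call:
step_arm --pt "-0.0009 -0.03 0 0 0 -0.0955 0" --pt "-0.0009 -0.03 0 0 0 -0.0955 0" --pt "-0.0009 -0.03 0 0 0 -0.0955 0" --pt "-0.0009 -0.03 0 0 0 -0.0955 0" --pt "-0.0009 -0.03 0 0 0 -0.0955 0"

```text
time: 45.4
position: [0.4812, -0.005, 0.0697]
eef_rot: [3.139, -0.005, 2.471]
contact_force: [-1.3, 1.4, 4.1]
opening: 0.0213
finger_force: 30.0
```

Call:
step_arm --pt "-0.0009 -0.03 0 0 0 -0.0955 0" --pt "-0.0009 -0.03 0 0 0 -0.0955 0" --pt "-0.0009 -0.03 0 0 0 -0.0955 0" --pt "-0.0009 -0.03 0 0 0 -0.0955 0" --pt "-0.0009 -0.03 0 0 0 -0.0955 0"

```text
time: 45.9
position: [0.4453, -0.0712, 0.0696]
eef_rot: [3.139, -0.005, 2.846]
contact_force: [-2.7, 1.5, 6.7]
opening: 0.0215
finger_force: 30.0
```

Call:
step_arm --pt "-0.0009 -0.03 0 0 0 -0.0955 0" --pt "-0.0009 -0.03 0 0 0 -0.0955 0" --pt "-0.0009 -0.03 0 0 0 -0.0955 0" --pt "-0.0009 -0.03 0 0 0 -0.0955 0" --pt "0 0 0 0 0 0 0"

```text
time: 46.4
position: [0.4359, -0.1322, 0.0696]
eef_rot: [3.14, -0.005, -3.14]
contact_force: [-5.4, 0.3, 8.2]
opening: 0.0216
finger_force: 30.0
```

Call:
step_arm --pt "0 0 0 0 0 0 0" --pt "0 0 0 0 0 0 0" --pt "0 0 0 0 0 0 0" --pt "0 0 0 0 0 0 0" --pt "0 0 0 0 0 0 0"

```text
time: 46.9
position: [0.4359, -0.131, 0.0696]
eef_rot: [3.14, -0.005, -3.14]
contact_force: [-5.3, -0.0, 7.7]
opening: 0.0215
finger_force: 30.0
```

Call:
step_arm --pt "-0.0005 -0.012 0 0 0 -0.035 0" --pt "-0.001 -0.012 0 0 0 -0.035 0" --pt "-0.001 -0.012 0 0 0 -0.035 0" --pt "-0.001 -0.012 0 0 0 -0.035 0" --pt "0 0 0 0 0 0 0"

```text
time: 47.4
position: [0.4373, -0.1555, 0.0696]
eef_rot: [3.139, -0.009, -3.03]
contact_force: [-9.8, -0.1, 10.5]
opening: 0.0214
finger_force: 30.0
```

Call:
step_arm --pt "0 -0.003 0 0 0 0 0" --pt "0 0 0 0 0 0 0" --pt "0 -0.003 0 0 0 0 0" --pt "0 0 0 0 0 0 0" --pt "0 0 0 0 0 0 0"

```text
time: 47.9
position: [0.4376, -0.1577, 0.0696]
eef_rot: [3.139, -0.008, -3.029]
contact_force: [-9.9, 1.0, 11.0]
opening: 0.0213
finger_force: 30.0
```

Call:
step_arm --pt "0 -0.003 0 0 0 0 0" --pt "0 0 0 0 0 0 0" --pt "0 -0.003 0 0 0 0 0" --pt "0 0 0 0 0 0 0" --pt "0 0 0 0 0 0 0"

```text
time: 48.4
position: [0.4381, -0.1595, 0.0696]
eef_rot: [3.136, -0.008, -3.029]
contact_force: [-9.5, 3.0, 11.0]
opening: 0.0216
finger_force: 30.0
```

Call:
step_arm --pt "-0.001 -0.004 0 0 0 0 0" --pt "0 0 0 0 0 0 0" --pt "0 -0.004 0 0 0 0 0" --pt "0 0 0 0 0 0 0" --pt "0 0 0 0 0 0 0"

```text
time: 48.9
position: [0.438, -0.1596, 0.0694]
eef_rot: [3.128, -0.01, -3.029]
contact_force: [-11.7, 12.2, 15.6]
opening: 0.0212
finger_force: 30.1
```

Against the closed stop (position held, force rising). Relax, release, rise, retreat.

Call:
step_arm --pt "0 0.004 0 0 0 0 0" --pt "0 0 0 0 0 0 0.4" --pt "0 0 0 0 0 0 0.4" --pt "0 0 0 0 0 0 0.4" --pt "0 0 -0.03 0 0 0 0.4"

```text
time: 49.4
position: [0.4393, -0.1614, 0.081]
eef_rot: [3.135, -0.008, -3.031]
contact_force: [-0.6, 0.8, -0.1]
opening: 0.0376
finger_force: 0.0
```

Call:
step_arm --pt "0 0 -0.06 0 0 0 0.4" --pt "0 0 -0.08 0 0 0 0.4" --pt "0 0 -0.08 0 0 0 0.4" --pt "0.08 0 0 0 0 0 0.4" --pt "0.08 0 0 0 0 0 0.4"

```text
time: 49.9
position: [0.3622, -0.1721, 0.1951]
eef_rot: [3.14, -0.001, -3.029]
contact_force: [-0.1, -0.4, -0.6]
opening: 0.0374
finger_force: 0.0
```

Call:
step_arm --pt "0 0.04 0 0 0 0 0.4" --pt "0 0 0 0 0 0 0.4" --pt "0 0 0 0 0 0 0.4" --pt "0 0 0 0 0 0 0.4" --pt "0 0 0 0 0 0 0.4"

```text
time: 50.4
position: [0.36, -0.1517, 0.1933]
eef_rot: [3.137, -0.005, -3.03]
contact_force: [-0.2, -0.0, 0.1]
opening: 0.0377
finger_force: 0.0
```

```bash
python3 -c "
from fk import *
tray('tr6'); im,D=ctrl.camera('top'); W=pts(cal('top'),D); L=Rz(-TY).apply((W-np.array([.531,-.147,0])).reshape(-1,3)).reshape(W.shape)
m=(abs(L[...,2]-.056)<.005)&(abs(L[...,0])<.07)&(abs(L[...,1])<.05)&(im[...,2]>90); print('bar',cv2.fitLine(L[m][:,:2].astype(np.float32),2,0,.01,.01).ravel())
m=(abs(W[...,2]-.092)<.008)&(abs(L[...,0]+.093)<.03)&(abs(L[...,1])<.05); print('knob',m.sum(),cv2.minEnclosingCircle(L[m][:,:2].astype(np.float32)))
s,_=ctrl.camera('scene'); cv2.imwrite('pics/m6.png',np.vstack([cv2.resize(im[150:310,190:490],(560,299)),cv2.resize(s[60:320,130:450],(560,300))]))
print(ctrl.observe()['time'],ctrl.observe()['opening'])"
```

```text
tr6 198 min [ 0.052 -0.085  0.003] max [ 0.067 -0.018  0.025] ((0.05943550541996956, -0.05156403034925461), (0.014647003263235092, 0.06712599098682404), 0.49136632680892944)
tr6 206 min [0.048 0.007 0.002] max [0.066 0.077 0.029] ((0.056801989674568176, 0.041762273758649826), (0.06993371248245239, 0.0187561996281147), 89.5887680053711)
tr6 207 min [ 0.014 -0.087  0.002] max [ 0.029 -0.019  0.027] ((0.021198928356170654, -0.05293455719947815), (0.01510619930922985, 0.06859111040830612), 0.7509121298789978)
tr6 165 min [0.013 0.007 0.001] max [0.029 0.078 0.038] ((0.02057892456650734, 0.04276227205991745), (0.015115770511329174, 0.07138685137033463), 1.1771349906921387)
tr6 206 min [-0.029 -0.089  0.003] max [-0.013 -0.018  0.026] ((-0.020749198272824287, -0.05357969552278519), (0.07177413254976273, 0.015546112321317196), 89.25504302978516)
tr6 206 min [-0.027  0.007  0.001] max [-0.012  0.087  0.038] ((-0.01776568777859211, 0.04702989012002945), (0.07911886274814606, 0.015350538305938244), 86.54402923583984)
tr6 206 min [-0.069 -0.084  0.002] max [-0.052 -0.017  0.025] ((-0.06065591052174568, -0.050699446350336075), (0.06706932932138443, 0.01628897339105606), 88.22132110595703)
tr6 183 min [-0.068  0.005 -0.   ] max [-0.052  0.09   0.03 ] ((-0.05922471359372139, 0.04724983498454094), (0.0852113664150238, 0.01571003720164299), 89.26814270019531)
bar [ 9.999999e-01  4.424268e-04 -8.443303e-04  7.155528e-04]
knob 94 ((-0.09250272810459137, -0.0001946483680512756), 0.011095160618424416)
50.55 0.03759699037649016
```

View pics/m6.png

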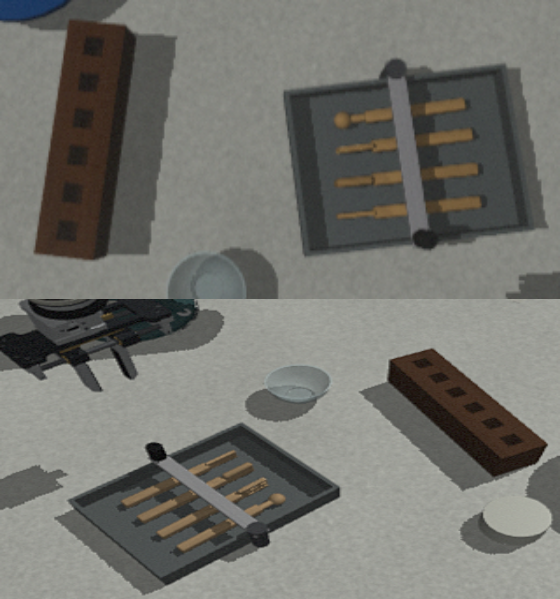

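The bar is closed (along the tray's −x to within 0.03°), all four tools lie inside the tray, and the stand is empty.

```bash
python3 -c "
from plant import ctrl
print(ctrl.job_done())"
```

```text
the job is handed in; nothing more can be done
None
```

The job is handed in: the bar was swung fully open, the four tools present (spatula, paddle, comb, ball) were laid inside the tray, and the bar was swung fully closed over them; the final pictures show nothing sticking out, and the bowl and tub were not touched.

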